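# Clear the titration bench

### The job

The titration is finished: sort what is left standing about. Stand each reagent bottle fully down in the well of the blue caddy that is cut for it (brown titrant bottle in the large well, small white blue-capped indicator bottle in the small one), stand the two used beakers in the white washing-up tray, one to each bay so that glass does not knock on glass, and put the stirring bar in the orange small-parts tray. Never tip the bottles or beakers over: all four must stay upright.

Things in the scene. Friction and masses are not known exactly. Their poses are not given: they have to be found in the camera images.
- titrant_bottle: Titrant bottle: brown (amber) glass bottle with a black screw cap. Body 58 mm diameter and 112 mm high, cap 34 mm wide, 125 mm high in all, 0.15 to 0.25 kg. Starts standing on the bench. Origin at the centre of its underside, z up along its axis.
- indicator_bottle: Indicator dropper bottle: small white bottle with a blue cap, 32 mm diameter, 75 mm high, about 0.06 kg. Starts standing on the bench. Origin at the centre of its underside, z up along its axis.
- beaker_small: Small glass beaker, round and open, 47 mm diameter, 58 mm high, about 0.08 kg. Starts standing on the bench. Origin at the centre of its underside, z up along its axis.
- beaker_large: Larger glass beaker, round and open, 53 mm diameter, 68 mm high, about 0.08 kg. Starts standing on the bench. Origin at the centre of its underside, z up along its axis.
- stir_bar: White magnetic stirring bar lying on the bench, 25 mm long (along its own y), 8 mm wide (x) and 8 mm high, 12 g; its y axis starts within 0.5 rad of world y. Origin at the centre of its underside.
- well_large (a point): Floor centre of the large round well, 70 mm across, of the blue bottle caddy, on its white 6 mm thick foot plate. Caddy fixed, 200 x 104 mm, long side along its x (within 0.2 rad of world x); deck with two holes, top 36 mm above the bench; end cheeks with hand slots 74 mm high, 97 mm either side of the caddy's middle. Point 6 mm above the bench, 42 mm to +x of the middle; z up.
- well_small (a point): Floor centre of the small round well, 44 mm across, of the same blue caddy: on its foot plate, 6 mm above the bench, 48 mm to -x of the caddy's middle (90 mm from the large well, on the robot's side of it). Same axes as well_large.
- bay_near (a point): Floor centre of the bay nearer the robot of the white washing-up tray. Tray fixed, 260 x 138 mm over the rim (288 mm with its grip tabs), long side along its x (within 0.2 rad of world x), walls 35 mm high; a 4 mm divider parts it into two bays, each 119 mm (x) by 122 mm (y) inside. Point 4 mm above the bench, 61.5 mm to -x of the divider; z up.
- bay_far (a point): Floor centre of the bay farther from the robot of the white washing-up tray, 4 mm above the bench, 61.5 mm to +x of the divider; as bay_near.
- parts_tray: Orange open small-parts tray, 70 mm (x) by 100 mm (y) by 18 mm high, walls 2 mm, floor 2 mm thick, fixed to the bench; yaw within 0.4 rad of 0. Origin at the centre of its underside, z up.

How it is judged:
At the end, for the whole second after the job is handed in: Brown bottle in the large well, white bottle in the small well (12 mm of its centre, down to the floor within 8 mm); one beaker on the floor of each bay; these four upright within 0.12 rad; stirring bar inside the orange tray, at most 14 mm above its underside; all released, at rest (horizontal distance between titrant_bottle and well_large below 0.012 m and z of titrant_bottle in the frame of well_large between -0.006 and 0.008 m and angle between each of titrant_bottle, indicator_bottle, beaker_small, beaker_large's own z axis and vertical below 0.12 rad and linear speed of each of titrant_bottle, indicator_bottle, beaker_small, beaker_large, stir_bar below 0.02 m/s and angular speed of each of titrant_bottle, indicator_bottle, beaker_small, beaker_large, stir_bar below 0.2 rad/s and horizontal distance between indicator_bottle and well_small below 0.012 m and z of indicator_bottle in the frame of well_small between -0.006 and 0.008 m and ((x of beaker_small in the frame of bay_near between -0.045 and 0.045 m and y of beaker_small in the frame of bay_near between -0.045 and 0.045 m and z of beaker_small in the frame of bay_near between -0.006 and 0.008 m and x of beaker_large in the frame of bay_far between -0.045 and 0.045 m and y of beaker_large in the frame of bay_far between -0.045 and 0.045 m and z of beaker_large in the frame of bay_far between -0.006 and 0.008 m) or (x of beaker_small in the frame of bay_far between -0.045 and 0.045 m and y of beaker_small in the frame of bay_far between -0.045 and 0.045 m and z of beaker_small in the frame of bay_far between -0.006 and 0.008 m and x of beaker_large in the frame of bay_near between -0.045 and 0.045 m and y of beaker_large in the frame of bay_near between -0.045 and 0.045 m and z of beaker_large in the frame of bay_near between -0.006 and 0.008 m)) and x of stir_bar in the frame of parts_tray between -0.033 and 0.033 m and y of stir_bar in the frame of parts_tray between -0.048 and 0.048 m and z of stir_bar in the frame of parts_tray between -0.003 and 0.014 m); the robot touches nothing.
It fails at once if a bottle or beaker was tipped over (more than 0.7 rad) (angle between any of titrant_bottle, indicator_bottle, beaker_small, beaker_large's own z axis and vertical above 0.7 rad).
It also fails if it takes over 134 s, if anything falls off the work surface, if the arm or the gripper's body presses on something with over 40 N, if the wrist force passes 120 N, or if a joint passes its speed limit or range.

### The arm

A 6-joint arm with a two-finger parallel gripper is mounted at the origin on a cart in front of the work surface, level with it; the furniture and walls round the work are solid. World frame = base frame: x ahead of the robot, y to its left, z up, the work surface at z = 0. Lengths are in m, angles in rad, forces in N, time in s.
With the tool pointing down it reaches from about 0.35 to 0.775 m from the base axis. Payload 5.5 kg.
Tool frame: the origin (TCP) lies midway between the tips of the shut fingers; the grasp point (between the pads) lies 19 mm behind it; z points along the fingers, y is the line along which they close (so a half turn about z gives the same grasp; the last joint's range is limited). The gripper opens to 85 mm and grips with 20 to 120 N. Pads are 22 mm wide; open, the fingers measure 114 mm over their backs; the gripper's body (76 mm by 85 mm) begins 54 mm behind the grasp point. The pads swing forward as they close: fully open they stand 13 mm farther back than shut.
Start: joints at [-0.14, 0.313, 0.046, 1.304, 0, 1.431], TCP at [0.575, -0, 0.206] pointing down, gripper open.
Joint ranges: [-2.76, 2.76], [-0.86, 1.69], [-1.03, 1.26], [-2.2, 2.34], [-1.47, 1.5], [-3.14, 3.14]. Speed limits (rad/s): [2.57, 2.57, 3.14, 3.14, 3.14, 3.14].

### API

Orientations are given as a unit quaternion [w, x, y, z].
In Python, from workcell import env gives the robot as it stands. The module is installed in compiled form; this text tells all that it offers.
- The arm moves only by the tool carry_out, never from a script. Its argument "series" is a list of rows, each an object with "delta_rot": the turn, a rotation vector about the world's x, y, z normalised to -1 to 1, where 1 is 0.1 rad, a list of three; "travel": the shift along the world's x, y, z normalised to -1 to 1, where 1 is 0.025 m, a list of three; "fingers": the closure, from -1 (fully open) to 1 (shut). In form: [{"delta_rot": [ax, ay, az], "travel": [tx, ty, tz], "fingers": fingers}, ...]. A call has 1 to 5 rows; each row shifts and turns the commanded pose from where the row before left it; what a row does not reach is not made up. A row lasts 1/8 s, in which the tool goes at most 62.5 mm and 10.7 degrees, less where a joint would pass 70% of its speed; a pose out of reach is approached as far as the arm can. A call with a number of a shift or a turn outside -1 to 1 is refused whole. A call with a gripper value outside its range is refused whole. The fingers move at their own pace and stop on an object; "squeeze" is the grip in N (left out, the last holds). Time passes only in rows, so rows that do not move let the fingers close. It gives the time, the measured TCP pose, the force, the opening and the grip force at its end, in the units of the state.
- env.get_state(): the state, without advancing time (a new reading comes with each control period).
- env.read_camera(name): name is "scene" or "side" or "wrist"; returns a dict with "color" (400x640x3 uint8, red, green, blue), "fx", "fy", "cx", "cy" (pixels), "world_from_camera" (4x4, takes a point from camera to world coordinates); the wrist camera has in their place "hand_eye" (4x4, takes a point from camera to tool coordinates, whose origin is the TCP and whose axes are the flange's). Camera axes: x right, y up, looking along -z (the intrinsics and any distortion apply to the point x, -y, -z); pixel columns grow to the right and rows downward; lengths in m; the calibration is good to about 2 mm. A picture is of the moment at which its call begins: read the wrist's pose just before it. There is no depth.
- env.hand_in(): hands the job in; it is judged then, once.
The state is a dict: "clock": time; "joint_pos": joint angles; "qvel": joint speeds; "tau": joint torques, N m; "tcp_pos": TCP position; "orientation": TCP orientation; "wrist_force": force on the tool from outside, world axes, zero at the start; "ft_torque": the same for the moment, N m; "finger_gap": finger opening in m; "grip_force": force on a finger pad.
Only numpy, scipy, OpenCV 4.12 (cv2) and the standard library are available. Lean on these libraries where they do the work, as an engineer would, in place of code of your own. Each camera call takes 0.05 s, during which the arm holds its last target. There are 200 camera calls.

## Working session

There is one attempt and no reset: what is moved stays moved. The work goes in short steps, Python scripts to look and compute and a tool call to move; the robot and the scene stay as the last step left them, time stands still between calls to the robot, and variables do not carry over. Pictures are saved under pics/ and viewed, at most 14 in all, crops included, and the job is handed in when it is done.

Besides the shell and the picture viewer there is one more tool, called after "Call:" by a JSON object that holds its "api" and its "payload". carry_out: Moves the arm, as the interface text tells. Its arguments: {"type":"object","properties":{"series":{"type":"array","items":{"type":"object","properties":{"delta_rot":{"type":"array","items":{"type":"number"}},"travel":{"type":"array","items":{"type":"number"}},"fingers":{"type":"number"}}}},"squeeze":{"type":"number"}},"required":["series"]}

```bash
mkdir -p pics; cat > h.py <<'E'
import numpy as np, cv2
from workcell import env
from scipy.spatial.transform import Rotation as R
def snap(cam,name):
    s=env.get_state(); d=env.read_camera(cam)
    cv2.imwrite(f'pics/{name}.png',d['color'][:,:,::-1])
    if 'hand_eye' in d:
        T=np.eye(4); q=s['orientation']; T[:3,:3]=R.from_quat([q[1],q[2],q[3],q[0]]).as_matrix(); T[:3,3]=s['tcp_pos']
        d['world_from_camera']=T@np.array(d['hand_eye'])
    np.savez(f'pics/{name}.npz',**{k:np.array(v) for k,v in d.items() if k!='color'})
    return d
def ray(name,u,v):
    d=np.load(f'pics/{name}.npz',allow_pickle=True); T=d['world_from_camera']
    p=np.array([(u-d['cx'])/d['fx'],-(v-d['cy'])/d['fy'],-1.])
    if 'distortion' in d: print('dist!',d['distortion'])
    return T[:3,3],T[:3,:3]@p
def onz(name,u,v,z):
    o,r=ray(name,u,v); return o+r*(z-o[2])/r[2]
def tri(*obs):
    A=np.zeros((3,3));b=np.zeros(3);L=[]
    for n,u,v in obs:
        o,r=ray(n,u,v); r=r/np.linalg.norm(r); P=np.eye(3)-np.outer(r,r); A+=P;b+=P@o; L.append((P,o))
    x=np.linalg.solve(A,b); return x,[round(1e3*np.linalg.norm(P@(x-o)),1) for P,o in L]
def proj(name,X):
    d=np.load(f'pics/{name}.npz',allow_pickle=True); c=np.linalg.inv(d['world_from_camera'])@np.append(X,1)
    return d['cx']+d['fx']*c[0]/-c[2], d['cy']-d['fy']*c[1]/-c[2]
E
python3 - <<'E'
from h import *
for c in ['scene','side','wrist']:
    d=snap(c,c+'0'); print(c,{k:np.round(v,3).tolist() if k!='color' else 0 for k,v in d.items()})
print(env.get_state())
E
```

```text
scene {'color': 0, 'fx': 498.441, 'fy': 498.441, 'cx': 319.688, 'cy': 197.727, 'world_from_camera': [[0.847, 0.292, -0.444, -0.129], [-0.531, 0.488, -0.693, -1.011], [0.014, 0.823, 0.568, 0.884], [0.0, 0.0, 0.0, 1.0]]}
side {'color': 0, 'fx': 438.514, 'fy': 438.514, 'cx': 320.695, 'cy': 203.613, 'world_from_camera': [[-0.998, -0.033, 0.049, 0.569], [0.059, -0.607, 0.792, 0.882], [0.003, 0.794, 0.608, 0.706], [0.0, 0.0, 0.0, 1.0]]}
wrist {'color': 0, 'fx': 349.902, 'fy': 349.902, 'cx': 318.205, 'cy': 202.085, 'hand_eye': [[-0.0, 0.951, 0.309, 0.08], [1.0, 0.0, 0.001, 0.0], [0.001, 0.309, -0.951, -0.167], [0.0, 0.0, 0.0, 1.0]], 'world_from_camera': [[1.0, -0.0, 0.003, 0.575], [-0.0, 0.951, 0.309, 0.08], [-0.003, -0.309, 0.951, 0.372], [0.0, 0.0, 0.0, 1.0]]}
{'clock': 0.15, 'joint_pos': array([-1.39607119e-01,  3.13863836e-01,  4.52529894e-02,  1.30361419e+00,
        1.05829785e-05,  1.43119337e+00]), 'qvel': array([-0.00071856, -0.00332252,  0.00438121, -0.00023674, -0.00020987,
        0.00071575]), 'tau': array([ 1.76330479e-03, -4.81067133e+01,  2.98815805e+01,  1.39078675e-02,
       -1.10673584e-04, -5.56924022e-05]), 'tcp_pos': array([5.74582616e-01, 4.84056312e-05, 2.05498635e-01]), 'orientation': array([-5.73686059e-04,  7.07108076e-01,  7.07105125e-01, -4.25696848e-04]), 'wrist_force': array([-0.01389095, -0.28084417, -0.85959772]), 'ft_torque': array([-0.01145734, -0.02810445,  0.00285431]), 'grip_force': 0.0, 'finger_gap': 0.08539709014825686}
```

View pics/scene0.png

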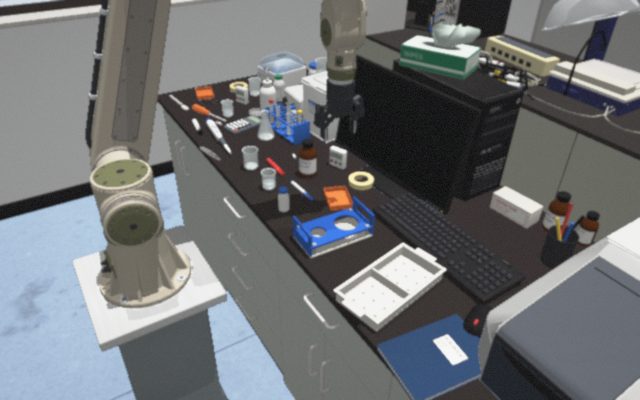

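View pics/side0.png

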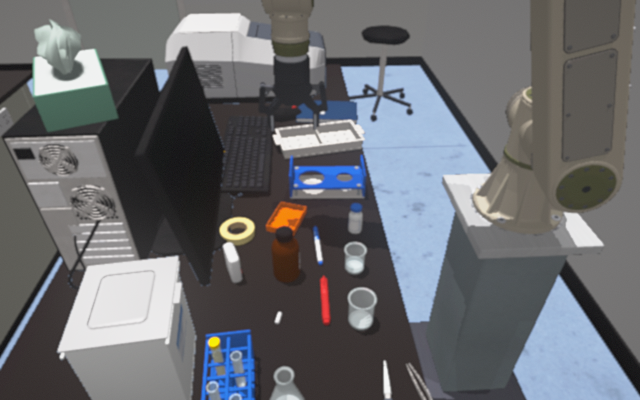

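View pics/wrist0.png

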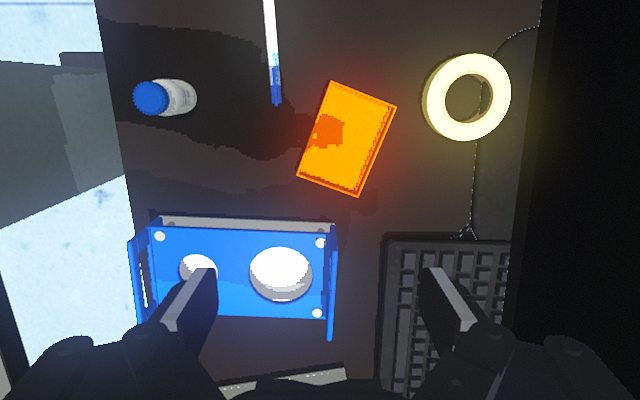

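The three views show every item. In side: brown bottle base about (286,280), large beaker (361,325), small beaker (355,271), indicator bottle (355,232), stir bar (278,318). In scene: tray at about (390,285), caddy at about (335,230). The wrist view shows the caddy wells at (199,268) and (281,272), the orange tray at (347,139), and the indicator cap at (150,98).

```bash
python3 - <<'E'
from h import *
def p(l,x): print(l,np.round(x,3).tolist() if not isinstance(x,tuple) else (np.round(x[0],3).tolist(),x[1]))
p('brown cap top',tri(('scene0',308,145),('side0',285,232)))
p('ind cap top',tri(('scene0',283,188),('side0',356,207),('wrist0',151,98)))
p('bk S rim',tri(('scene0',268,172),('side0',355,248)))
p('bk L rim',tri(('scene0',250,150),('side0',362,294)))
p('stir',tri(('scene0',294,156),('side0',278,318)))
for n,u,v,z in [('side0',278,318,.004),('scene0',294,156,.004)]: p('stir z',onz(n,u,v,z))
# orange tray corners wrist
for c in [(332,80),(397,106),(359,197),(296,177)]: p('or',onz('wrist0',*c,.018))
for c in [(155,231),(327,237),(323,319),(151,308)]: p('caddy scr',onz('wrist0',*c,.036))
p('wS',onz('wrist0',199,268,.036)); p('wL',onz('wrist0',281,274,.036))
for c in [(336,294),(408,245),(446,270),(372,326),(375,267),(407,293)]: p('tray',onz('scene0',*c,.035))
E
python3 -c "
import cv2
a=cv2.imread('pics/scene0.png')
cv2.imwrite('pics/c1.png',cv2.resize(a[180:340,270:470],None,fx=4,fy=3.75,interpolation=2)[:600])
a=cv2.imread('pics/side0.png')
cv2.imwrite('pics/c2.png',cv2.resize(a[190:340,220:400],None,fx=4,fy=4,interpolation=2))"
```

```text
brown cap top ([0.599, 0.202, 0.113], [np.float64(0.4), np.float64(0.4)])
ind cap top ([0.437, 0.074, 0.074], [np.float64(1.2), np.float64(1.5), np.float64(1.5)])
bk S rim ([0.452, 0.2, 0.059], [np.float64(0.6), np.float64(0.6)])
bk L rim ([0.456, 0.337, 0.07], [np.float64(0.5), np.float64(0.5)])
stir ([0.618, 0.331, 0.003], [np.float64(0.4), np.float64(0.4)])
stir z [0.618, 0.331, 0.004]
stir z [0.618, 0.329, 0.004]
or [0.587, 0.088, 0.018]
or [0.651, 0.064, 0.018]
or [0.617, -0.029, 0.018]
or [0.551, -0.008, 0.018]
caddy scr [0.405, -0.061, 0.036]
caddy scr [0.583, -0.067, 0.036]
caddy scr [0.58, -0.168, 0.036]
caddy scr [0.387, -0.154, 0.036]
wS [0.446, -0.104, 0.036]
wL [0.534, -0.111, 0.036]
tray [0.356, -0.331, 0.035]
tray [0.618, -0.282, 0.035]
tray [0.636, -0.405, 0.035]
tray [0.37, -0.452, 0.035]
tray [0.491, -0.305, 0.035]
tray [0.501, -0.415, 0.035]
```

View pics/c2.png

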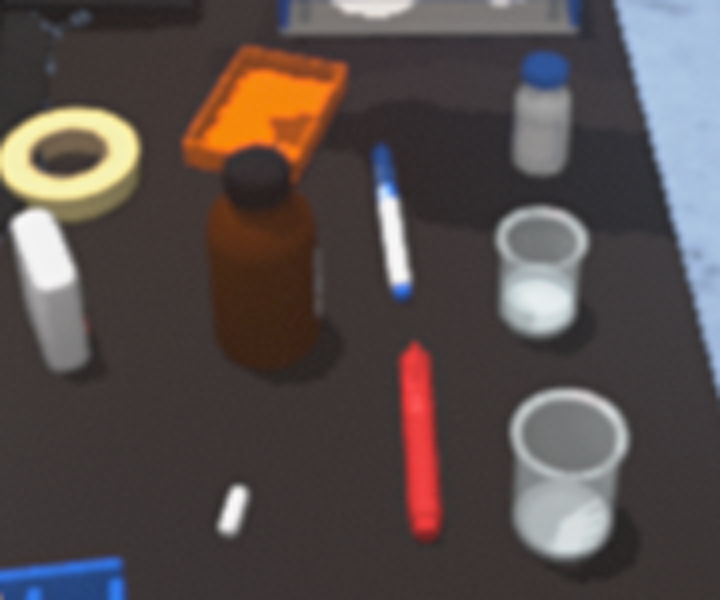

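View pics/c1.png

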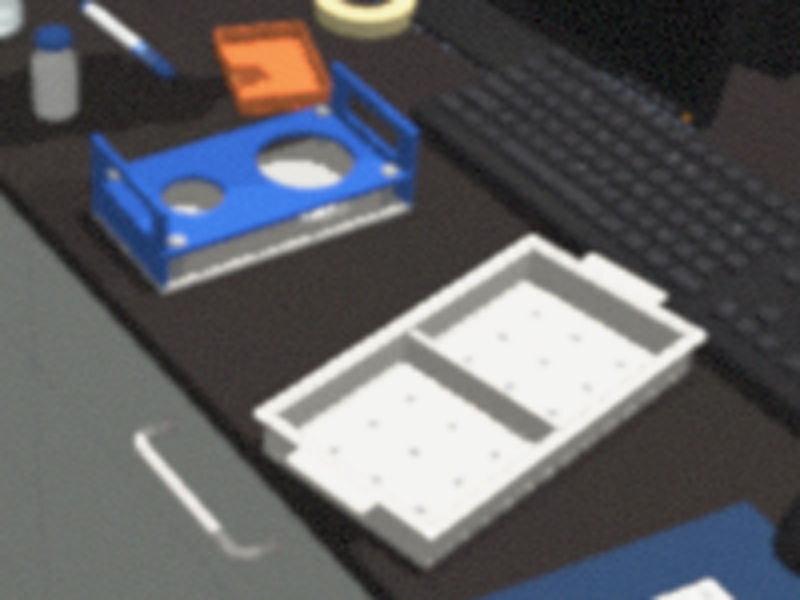

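The crops give cleaner points. In c1 the deck holes are at (193,196) and (306,160), and the tray corners at (255,412), (533,236) and (707,337). In c2 the bar's ends are at (240,489) and (229,533).

```bash
python3 - <<'E'
from h import *
S=lambda u,v:('scene0',270+u/4,180+v/3.75)
D=lambda u,v:('side0',220+u/4,190+v/4)
def p(l,x): print(l,np.round(x,4).tolist() if not isinstance(x,tuple) else (np.round(x[0],4).tolist(),[float(e) for e in x[1]]))
p('wS',tri(S(193,196),('wrist0',198.5,269))); p('wL',tri(S(306,160),('wrist0',281,274)))
p('ind',tri(S(54,33),D(545,62),('wrist0',151,98)))
p('div',tri(S(482,382))if 0 else onz(*S(482,382),.035))
for c in [(255,412),(533,236),(707,337),(428,545),(412,331),(552,430)]: p('tray',onz(*S(*c),.035))
for c in [(240,489),(229,533)]: p('bar',onz(*D(*c),.005))
p('rimS',onz(*D(542,238),.058)); p('baseS',onz(*D(537,310),0.0))
p('rimL',onz(*D(570,434),.068)); p('baseL',onz(*D(563,520),0.0))
p('brown',onz(*D(258,162),.125)); p('brown sil base',onz(*D(266,335),0))
p('mon',onz('side0',210,282,0))
E
```

```text
wS ([0.4444, -0.1084, 0.0311], [1.3, 1.3])
wL ([0.5345, -0.114, 0.0319], [1.2, 1.2])
ind ([0.4365, 0.0718, 0.0741], [0.9, 1.8, 1.4])
div [0.491, -0.3661, 0.035]
tray [0.3588, -0.3173, 0.035]
tray [0.6125, -0.2685, 0.035]
tray [0.6379, -0.4057, 0.035]
tray [0.3805, -0.4567, 0.035]
tray [0.4838, -0.3057, 0.035]
tray [0.4994, -0.4209, 0.035]
bar [0.6141, 0.3184, 0.005]
bar [0.6191, 0.3447, 0.005]
rimS [0.4519, 0.2029, 0.058]
baseS [0.4513, 0.1996, 0.0]
rimL [0.4568, 0.3458, 0.068]
baseL [0.4556, 0.3423, 0.0]
brown [0.6003, 0.21, 0.125]
brown sil base [0.6018, 0.2102, 0.0]
mon [0.7655, 0.2251, 0.0]
```

Call:
{"api": "carry_out", "payload": {"series": [{"travel": [0.3, 1, 0], "delta_rot": [0, 0, 0], "fingers": -1}, {"travel": [0.3, 1, 0], "delta_rot": [0, 0, 0], "fingers": -1}, {"travel": [0.3, 1, 0], "delta_rot": [0, 0, 0], "fingers": -1}, {"travel": [0.3, 1, 0], "delta_rot": [0, 0, 0], "fingers": -1}, {"travel": [0.3, 1, 0], "delta_rot": [0, 0, 0], "fingers": -1}], "squeeze": 30}}

```text
clock: 0.78
tcp_pos: [0.6125, 0.1258, 0.2058]
orientation: [-0.0, 0.707, 0.707, -0.0]
wrist_force: [1.1, -0.1, -0.6]
finger_gap: 0.0857
grip_force: 0.0
```

Call:
{"api": "carry_out", "payload": {"series": [{"travel": [0.2, 1, 0], "delta_rot": [0, 0, 0], "fingers": -1}, {"travel": [0, 1, 0], "delta_rot": [0, 0, 0], "fingers": -1}, {"travel": [0, 1, 0], "delta_rot": [0, 0, 0], "fingers": -1}, {"travel": [0, 0, 0], "delta_rot": [0, 0, 0], "fingers": 0.5}, {"travel": [0, 0, 0], "delta_rot": [0, 0, 0], "fingers": 0.5}]}}

```text
clock: 1.4
tcp_pos: [0.6174, 0.1996, 0.2058]
orientation: [-0.0, 0.707, 0.707, -0.0]
wrist_force: [0.4, 0.7, 0.3]
finger_gap: 0.0515
grip_force: 0.0
```

```bash
python3 - <<'E'
from h import *
snap('wrist','wrist1'); s=env.get_state(); print(s['clock'],s['tcp_pos'],s['finger_gap'],s['orientation'],s['wrist_force'])
E
```

```text
1.45 [0.61744351 0.19926312 0.20597723] 0.044292643628091745 [ 6.85998261e-06  7.07314308e-01  7.06899123e-01 -3.15264864e-04] [-0.54623187  0.08730174  0.05553653]
```

View pics/wrist1.png

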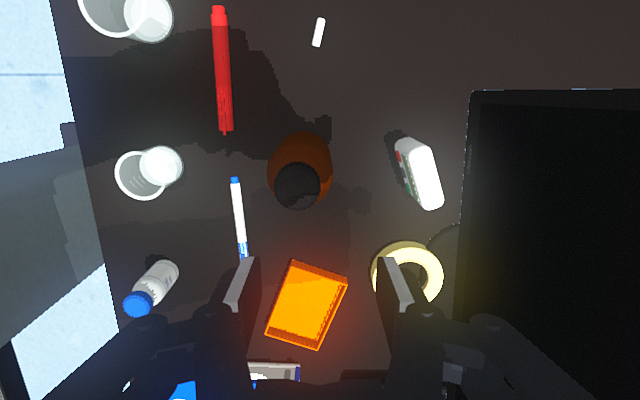

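The wrist view at y=0.2 shows the bar's ends at (320,18) and (315,46), the brown cap at (297,186), the small beaker's rim at (142,175) and base at (161,165), and the indicator cap at (138,304).

```bash
python3 - <<'E'
from h import *
D=lambda u,v:('side0',220+u/4,190+v/4)
def p(l,x): print(l,np.round(x,4).tolist() if not isinstance(x,tuple) else (np.round(x[0],4).tolist(),[float(e) for e in x[1]]))
a=onz('wrist1',320,18,.006);b=onz('wrist1',315,46,.006);p('bar',a);p('bar',b);p('mid',(a+b)/2);print(np.arctan2(a[0]-b[0],a[1]-b[1]))
p('bar tri',tri(('wrist1',317.5,32),D(234.5,511)))
p('cap',tri(('wrist1',297,186),D(258,160))); p('cap',onz('wrist1',297,186,.125))
p('rimS',tri(('wrist1',142,175),D(542,238))); p('rimS',onz('wrist1',142,175,.058)); p('baseS',onz('wrist1',161,165,.003))
p('ind',tri(('wrist1',138,304),('wrist0',151,98),D(545,62))); p('ind',onz('wrist1',138,304,.075)); p('ind0',onz('wrist0',151,98,.075))
for c in [(292,259),(349,280),(319,350),(265,332)]: p('or',onz('wrist1',*c,.018))
p('L base',onz('wrist1',152,18,.003))
E
```

```text
bar [0.619, 0.3424, 0.006]
bar [0.6142, 0.3182, 0.006]
mid [0.6166, 0.3303, 0.006]
0.1951979009376863
bar tri ([0.6167, 0.3307, 0.0037], [0.0, 0.0])
cap ([0.6011, 0.2121, 0.1279], [1.0, 1.0])
cap [0.6019, 0.2114, 0.125]
rimS ([0.4528, 0.2026, 0.0567], [1.2, 1.2])
rimS [0.4548, 0.2035, 0.058]
baseS [0.4484, 0.2012, 0.003]
ind ([0.4364, 0.073, 0.0732], [2.3, 0.9, 2.7])
ind [0.4392, 0.0768, 0.075]
ind0 [0.4381, 0.0726, 0.075]
or [0.5878, 0.0969, 0.018]
or [0.6526, 0.0701, 0.018]
or [0.6182, -0.028, 0.018]
or [0.5527, -0.0014, 0.018]
L base [0.4596, 0.343, 0.003]
```

Call:
{"api": "carry_out", "payload": {"series": [{"travel": [0, 1, 0], "delta_rot": [0, 0, -0.5], "fingers": 0.3}, {"travel": [0, 1, 0], "delta_rot": [0, 0, -0.5], "fingers": 0.3}, {"travel": [0, 1, -0.5], "delta_rot": [0, 0, -0.5], "fingers": 0.3}, {"travel": [0, 1, -1], "delta_rot": [0, 0, -0.45], "fingers": 0.3}, {"travel": [0, 1, -1], "delta_rot": [0, 0, 0], "fingers": 0.3}]}}

```text
clock: 2.08
tcp_pos: [0.6181, 0.3246, 0.1434]
orientation: [0.0, 0.773, 0.634, 0.0]
wrist_force: [0.1, -0.4, 0.0]
finger_gap: 0.0299
grip_force: 0.0
```

Call:
{"api": "carry_out", "payload": {"series": [{"travel": [0, 0.22, -1], "delta_rot": [0, 0, 0], "fingers": 0.3}, {"travel": [0, 0, -1], "delta_rot": [0, 0, 0], "fingers": 0.3}, {"travel": [0, 0, -1], "delta_rot": [0, 0, 0], "fingers": 0.3}, {"travel": [0, 0, -1], "delta_rot": [0, 0, 0], "fingers": 0.3}, {"travel": [0, 0, 0], "delta_rot": [0, 0, 0], "fingers": 0.3}]}}

```text
clock: 2.7
tcp_pos: [0.6159, 0.3286, 0.0413]
orientation: [-0.001, 0.773, 0.634, -0.002]
wrist_force: [-0.6, -0.3, -0.3]
finger_gap: 0.03
grip_force: 0.0
```

Call:
{"api": "carry_out", "payload": {"series": [{"travel": [0, 0, -0.8], "delta_rot": [0, 0, 0], "fingers": 0.3}, {"travel": [0, 0.05, -0.65], "delta_rot": [0, 0, 0], "fingers": 0.3}, {"travel": [0, 0, 0], "delta_rot": [0, 0, 0], "fingers": 1}, {"travel": [0, 0, 0], "delta_rot": [0, 0, 0], "fingers": 1}, {"travel": [0, 0, 0], "delta_rot": [0, 0, 0], "fingers": 1}]}}

```text
clock: 3.32
tcp_pos: [0.6183, 0.332, 0.0086]
orientation: [0.0, 0.773, 0.635, 0.001]
wrist_force: [0.5, 0.3, 1.0]
finger_gap: -0.0002
grip_force: 0.0
```

Call:
{"api": "carry_out", "payload": {"series": [{"travel": [0, 0, 0], "delta_rot": [0, 0, 0], "fingers": 1}, {"travel": [0, 0, 0.6], "delta_rot": [0, 0, 0], "fingers": 1}]}}

```text
clock: 3.58
tcp_pos: [0.6165, 0.3313, 0.0219]
orientation: [-0.0, 0.773, 0.635, -0.001]
wrist_force: [0.1, -0.7, -0.2]
finger_gap: 0.0003
grip_force: 0.0
```

Call:
{"api": "carry_out", "payload": {"series": [{"travel": [0, 0, 1], "delta_rot": [0, 0, 0], "fingers": 0.3}, {"travel": [0, 0, 1], "delta_rot": [0, 0, 0], "fingers": 0.3}, {"travel": [0, 0, 0], "delta_rot": [0, 0, 0], "fingers": 0.3}, {"travel": [0, 0, 0], "delta_rot": [0, 0, 0], "fingers": 0.3}]}}

```text
clock: 4.08
tcp_pos: [0.6174, 0.3317, 0.0725]
orientation: [0.0, 0.773, 0.635, 0.0]
wrist_force: [-0.4, -0.2, -0.2]
finger_gap: 0.0298
grip_force: 0.0
```

```bash
python3 - <<'E'
from h import *
snap('wrist','wrist2'); s=env.get_state(); print(s['clock'],s['tcp_pos'],s['finger_gap'])
print(proj('wrist2',s['tcp_pos']),proj('wrist2',[.6167,.3305,.004]))
E
```

```text
4.125 [0.61699563 0.33152077 0.07179581] 0.029829387064803044
(np.float64(317.29759425783334), np.float64(248.8177156340011)) (np.float64(317.4812631097009), np.float64(208.58913138511332))
```

View pics/wrist2.png

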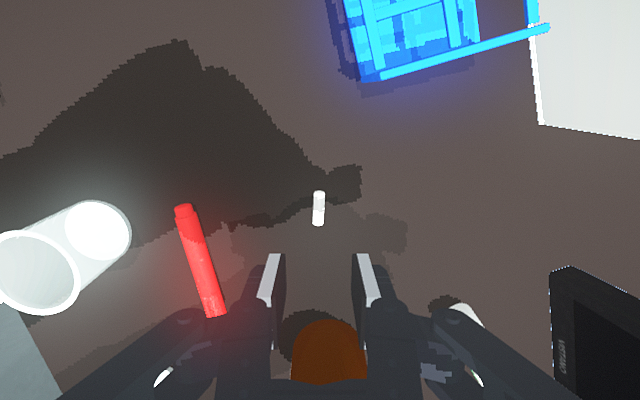

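The bar still lies at (319,208), exactly where predicted, so I closed a few mm too high and will go lower.

Call:
{"api": "carry_out", "payload": {"series": [{"travel": [0, 0, -1], "delta_rot": [0, 0, 0], "fingers": 0.5}, {"travel": [0, 0, -1], "delta_rot": [0, 0, 0], "fingers": 0.5}, {"travel": [0, -0.03, -0.8], "delta_rot": [0, 0, 0], "fingers": 0.5}, {"travel": [0, 0, 0], "delta_rot": [0, 0, 0], "fingers": 0.5}, {"travel": [0, 0, 0], "delta_rot": [0, 0, 0], "fingers": 1}]}}

```text
clock: 4.75
tcp_pos: [0.6175, 0.331, 0.0026]
orientation: [-0.0, 0.773, 0.635, -0.0]
wrist_force: [-0.6, -0.0, 0.2]
finger_gap: 0.0043
grip_force: 0.0
```

Call:
{"api": "carry_out", "payload": {"series": [{"travel": [0, 0, 0], "delta_rot": [0, 0, 0], "fingers": 1}, {"travel": [0, 0, 0], "delta_rot": [0, 0, 0], "fingers": 1}, {"travel": [0, 0, 0], "delta_rot": [0, 0, 0], "fingers": 1}]}}

```text
clock: 5.12
tcp_pos: [0.6179, 0.3311, 0.0031]
orientation: [0.0, 0.773, 0.635, 0.001]
wrist_force: [0.0, -0.0, 0.6]
finger_gap: 0.0001
grip_force: 0.0
```

```bash
python3 - <<'E'
from h import *
d=snap('wrist','wrist3'); s=env.get_state(); print(s['clock'],s['tcp_pos'],s['finger_gap'],s['grip_force'])
print(proj('wrist3',s['tcp_pos']))
cv2.imwrite('pics/w3c.png',cv2.resize(d['color'][150:350,200:440,::-1],None,fx=2.5,fy=2.5))
E
```

```text
5.175 [0.61775599 0.33107622 0.00292275] -0.00036524492025328723 0.0
(np.float64(317.79491316820474), np.float64(248.9329853224468))
```

View pics/w3c.png

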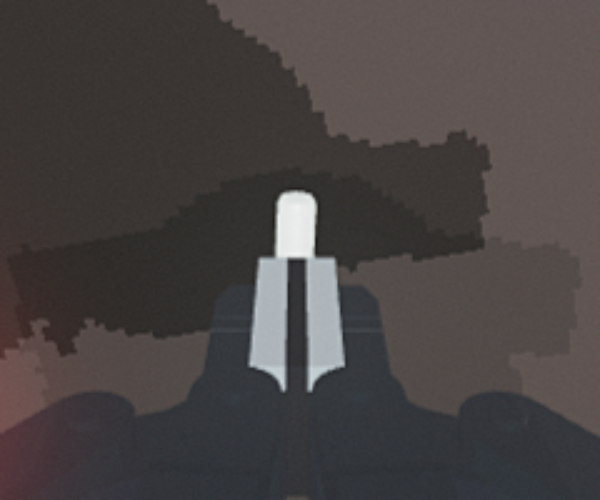

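```bash
python3 - <<'E'
from h import *
print(onz('wrist3',318,226,.005), onz('wrist3',318,252.8,.008))
t=np.array([.6178,.3311,.003]); q=-0.195
for z in (0,.005,.01,.015,.02,.025,.03):
  for dy in (-.011,.011): print(z,dy,np.round(proj('wrist3',t+[ -dy*np.sin(q),dy*np.cos(q),z]),1))
print(np.round(np.array([ (proj('wrist3',t+[.005,.011,z])[0]-proj('wrist3',t+[-.005,.011,z])[0])/10 for z in (0,.02)]),2),'px/mm')
E
```

```text
[0.62053864 0.34455651 0.005     ] [0.61791583 0.33131423 0.008     ]
0 -0.011 [317.9 267.7]
0 0.011 [317.9 229.5]
0.005 -0.011 [317.9 272.4]
0.005 0.011 [317.8 233.3]
0.01 -0.011 [317.9 277.3]
0.01 0.011 [317.8 237.4]
0.015 -0.011 [317.9 282.5]
0.015 0.011 [317.8 241.6]
0.02 -0.011 [317.8 288. ]
0.02 0.011 [317.8 246.1]
0.025 -0.011 [317.8 293.8]
0.025 0.011 [317.8 250.9]
0.03 -0.011 [317.8 300. ]
0.03 0.011 [317.8 256. ]
[1.9  2.13] px/mm
```

The picture shows the bar unmoved, its end at crop (296,190), with the fingertips apparently well above it. I'll probe downwards carefully with the fingers slightly open.

Call:
{"api": "carry_out", "payload": {"series": [{"travel": [0, 0, 0], "delta_rot": [0, 0, 0], "fingers": 0.5}, {"travel": [0, 0, -0.08], "delta_rot": [0, 0, 0], "fingers": 0.5}, {"travel": [0, 0, -0.08], "delta_rot": [0, 0, 0], "fingers": 0.5}]}}

```text
clock: 5.55
tcp_pos: [0.6174, 0.331, -0.0018]
orientation: [0.0, 0.773, 0.635, -0.0]
wrist_force: [-0.3, 0.5, -0.6]
finger_gap: 0.0213
grip_force: 0.0
```

```bash
python3 - <<'E'
from h import *
d=snap('side','side3'); s=env.get_state(); print(s['clock'],s['tcp_pos'],s['wrist_force'])
u,v=map(int,proj('side3',s['tcp_pos'])); print(u,v)
cv2.imwrite('pics/s3c.png',cv2.resize(d['color'][v-60:v+30,u-60:u+60,::-1],None,fx=6,fy=6,interpolation=2))
E
```

```text
5.6 [ 0.61725682  0.33087538 -0.00212807] [ 0.34454319 -0.03787136 -0.77529599]
278 319
```

View pics/s3c.png

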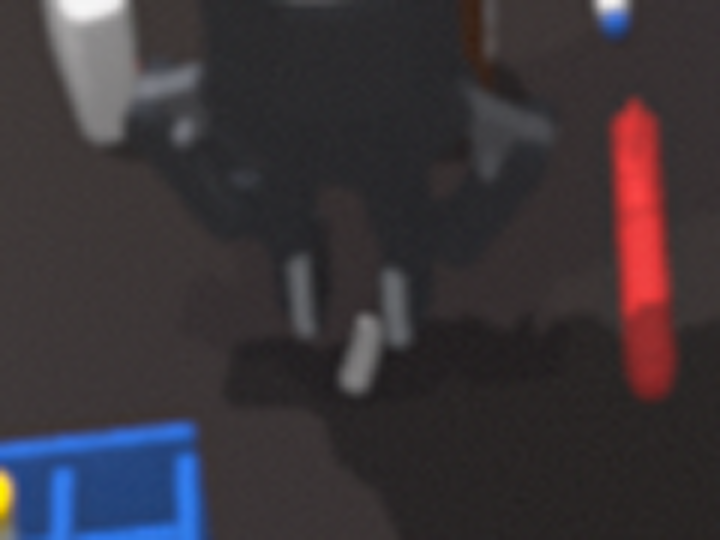

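```bash
python3 - <<'E'
from h import *
for dy in (0,.011,.0):
  o,r=ray('side3',218+353/6,259+340/6); k=(.331+dy-o[1])/r[1]; print(dy,o+k*r)
E
```

```text
0 [0.61981716 0.331      0.01071462]
0.011 [0.61879942 0.342      0.02459174]
0.0 [0.61981716 0.331      0.01071462]
```

Call:
{"api": "carry_out", "payload": {"series": [{"travel": [0, 0, -0.2], "delta_rot": [0, 0, 0], "fingers": 0.5}, {"travel": [0, 0, -0.2], "delta_rot": [0, 0, 0], "fingers": 0.5}, {"travel": [0, 0, 0], "delta_rot": [0, 0, 0], "fingers": 0.5}]}}

```text
clock: 5.98
tcp_pos: [0.617, 0.3307, -0.0124]
orientation: [-0.0, 0.773, 0.635, -0.001]
wrist_force: [-0.6, -1.1, 0.4]
finger_gap: 0.0217
grip_force: 0.0
```

Call:
{"api": "carry_out", "payload": {"series": [{"travel": [0, 0, -0.2], "delta_rot": [0, 0, 0], "fingers": 0.5}, {"travel": [0, 0, -0.16], "delta_rot": [0, 0, 0], "fingers": 0.5}, {"travel": [0, 0, 0], "delta_rot": [0, 0, 0], "fingers": 0.5}]}}

```text
clock: 6.35
tcp_pos: [0.6172, 0.3308, -0.0211]
orientation: [-0.0, 0.773, 0.635, -0.0]
wrist_force: [0.5, 0.4, -0.6]
finger_gap: 0.0213
grip_force: 0.0
```

Call:
{"api": "carry_out", "payload": {"series": [{"travel": [0, 0, 0], "delta_rot": [0, 0, 0], "fingers": 1}, {"travel": [0, 0, 0], "delta_rot": [0, 0, 0], "fingers": 1}, {"travel": [0, 0, 0], "delta_rot": [0, 0, 0], "fingers": 1}]}}

```text
clock: 6.72
tcp_pos: [0.6176, 0.331, -0.0204]
orientation: [0.0, 0.773, 0.635, 0.0]
wrist_force: [-0.5, -0.2, 0.6]
finger_gap: 0.0066
grip_force: 31.0
```

Gripped (31 N, 6.6 mm). The fingertips sit about 24 mm behind the reported TCP, so I'll take that off every height from here.

Call:
{"api": "carry_out", "payload": {"series": [{"travel": [0, 0, 1], "delta_rot": [0, 0, 0], "fingers": 1}, {"travel": [0, 0, 1], "delta_rot": [0, 0, 0], "fingers": 1}, {"travel": [0, 0, 1], "delta_rot": [0, 0, 0], "fingers": 1}, {"travel": [0, 0, 1], "delta_rot": [0, 0, 0], "fingers": 1}, {"travel": [0, 0, 1], "delta_rot": [0, 0, 0], "fingers": 1}]}}

```text
clock: 7.35
tcp_pos: [0.6175, 0.331, 0.1054]
orientation: [0.0, 0.773, 0.635, 0.0]
wrist_force: [-0.3, 0.4, -1.0]
finger_gap: 0.0064
grip_force: 31.0
```

Call:
{"api": "carry_out", "payload": {"series": [{"travel": [0, 0, 1], "delta_rot": [0, 0, 0], "fingers": 1}, {"travel": [0, -1, 0], "delta_rot": [0, 0, 0], "fingers": 1}, {"travel": [0, -1, 0], "delta_rot": [0, 0, 0], "fingers": 1}, {"travel": [-0.1, -1, 0], "delta_rot": [0, 0, 0], "fingers": 1}, {"travel": [-0.1, -1, 0], "delta_rot": [0, 0, 0], "fingers": 1}]}}

```text
clock: 7.98
tcp_pos: [0.612, 0.2292, 0.1289]
orientation: [-0.0, 0.773, 0.635, -0.0]
wrist_force: [0.9, 0.3, 0.3]
finger_gap: 0.0066
grip_force: 31.0
```

Call:
{"api": "carry_out", "payload": {"series": [{"travel": [-0.1, -1, 0], "delta_rot": [0, 0, 0], "fingers": 1}, {"travel": [-0.1, -1, 0], "delta_rot": [0, 0, 0], "fingers": 1}, {"travel": [-0.1, -1, 0], "delta_rot": [0, 0, 0], "fingers": 1}, {"travel": [-0.1, -1, 0], "delta_rot": [0, 0, 0], "fingers": 1}, {"travel": [0, -1, -0.3], "delta_rot": [0, 0, 0], "fingers": 1}]}}

```text
clock: 8.6
tcp_pos: [0.6026, 0.1043, 0.1225]
orientation: [0.0, 0.773, 0.635, 0.001]
wrist_force: [0.4, -0.5, -0.2]
finger_gap: 0.0066
grip_force: 31.0
```

Call:
{"api": "carry_out", "payload": {"series": [{"travel": [0, -1, -0.8], "delta_rot": [0, 0, 0], "fingers": 1}, {"travel": [0, -1, -1], "delta_rot": [0, 0, 0], "fingers": 1}, {"travel": [0, -1, -1], "delta_rot": [0, 0, 0], "fingers": 1}, {"travel": [0, 0, -1], "delta_rot": [0, 0, 0], "fingers": 1}, {"travel": [0, 0, -1], "delta_rot": [0, 0, 0], "fingers": 1}]}}

```text
clock: 9.22
tcp_pos: [0.6022, 0.0295, 0.0012]
orientation: [0.0, 0.773, 0.634, 0.0]
wrist_force: [-0.6, -0.4, 0.2]
finger_gap: 0.0066
grip_force: 31.0
```

Call:
{"api": "carry_out", "payload": {"series": [{"travel": [0, 0, -0.3], "delta_rot": [0, 0, 0], "fingers": 1}, {"travel": [0, 0, 0], "delta_rot": [0, 0, 0], "fingers": 0.5}, {"travel": [0, 0, 0], "delta_rot": [0, 0, 0], "fingers": 0.4}, {"travel": [0, 0, 0.8], "delta_rot": [0, 0, 0], "fingers": 0.4}, {"travel": [0, 0, 1], "delta_rot": [0, 0, 0.9], "fingers": 0}]}}

```text
clock: 9.85
tcp_pos: [0.6027, 0.0311, 0.0406]
orientation: [0.0, 0.742, 0.67, 0.0]
wrist_force: [0.4, 0.2, 1.1]
finger_gap: 0.0416
grip_force: 0.0
```

Call:
{"api": "carry_out", "payload": {"series": [{"travel": [0, 0, 1], "delta_rot": [0, 0, 1], "fingers": -1}, {"travel": [0, 0, 1], "delta_rot": [0, 0, 1], "fingers": -1}, {"travel": [0, 0, 1], "delta_rot": [0, 0, 1], "fingers": -1}, {"travel": [0, 0, 1], "delta_rot": [0, 0, 1], "fingers": -1}, {"travel": [0, 0, 0], "delta_rot": [0, 0, 1], "fingers": -1}]}}

```text
clock: 10.48
tcp_pos: [0.6048, 0.031, 0.1436]
orientation: [0.003, 0.553, 0.833, 0.002]
wrist_force: [-0.5, -0.0, -0.2]
finger_gap: 0.0857
grip_force: 0.0
```

Call:
{"api": "carry_out", "payload": {"series": [{"travel": [0, 0, 0], "delta_rot": [0, 0, 1], "fingers": -1}, {"travel": [0, 0, 0], "delta_rot": [0, 0, 1], "fingers": -1}, {"travel": [0, 0, 0], "delta_rot": [0, 0, 1], "fingers": -1}, {"travel": [0, 0, 0], "delta_rot": [0, 0, 1], "fingers": -1}, {"travel": [0, 0, 0], "delta_rot": [0, 0, 1], "fingers": -1}]}}

```text
clock: 11.1
tcp_pos: [0.6031, 0.0311, 0.1409]
orientation: [0.001, 0.33, 0.944, 0.0]
wrist_force: [0.5, 0.0, 0.0]
finger_gap: 0.0853
grip_force: 0.0
```

Call:
{"api": "carry_out", "payload": {"series": [{"travel": [0, 0, 0], "delta_rot": [0, 0, 1], "fingers": -1}, {"travel": [0, 0, 0], "delta_rot": [0, 0, 1], "fingers": -1}, {"travel": [0, 0, 0], "delta_rot": [0, 0, 1], "fingers": -1}, {"travel": [0, 0, 0], "delta_rot": [0, 0, 1], "fingers": -1}, {"travel": [0, 0, 0], "delta_rot": [0, 0, 1], "fingers": -1}]}}

```text
clock: 11.72
tcp_pos: [0.6031, 0.0311, 0.1409]
orientation: [0.001, 0.086, 0.996, 0.0]
wrist_force: [-0.1, -0.4, 0.8]
finger_gap: 0.0856
grip_force: 0.0
```

Call:
{"api": "carry_out", "payload": {"series": [{"travel": [0, 0, 0], "delta_rot": [0, 0, 1], "fingers": -1}, {"travel": [0, 0, 0], "delta_rot": [0, 0, 0.75], "fingers": -1}, {"travel": [0, 0, 0], "delta_rot": [0, 0, 0], "fingers": -1}]}}

```text
clock: 12.1
tcp_pos: [0.603, 0.0311, 0.1407]
orientation: [0.001, 0.001, 1.0, -0.0]
wrist_force: [1.9, 0.5, 0.3]
finger_gap: 0.0858
grip_force: 0.0
```

```bash
python3 - <<'E'
from h import *
d=snap('wrist','wrist4'); s=env.get_state(); print(s['clock'],s['tcp_pos'],s['orientation'],s['joint_pos'],s['finger_gap'],s['wrist_force'])
E
```

```text
12.15 [0.60296981 0.03106288 0.14049701] [ 8.30617714e-04  9.91102162e-04  9.99999164e-01 -1.53613161e-05] [-8.14766952e-02  3.92320981e-01 -2.05260958e-03  1.17476441e+00
  1.02937997e-04 -7.94944045e-02] 0.08519328541684526 [0.56491331 0.36427177 0.12353081]
```

View pics/wrist4.png

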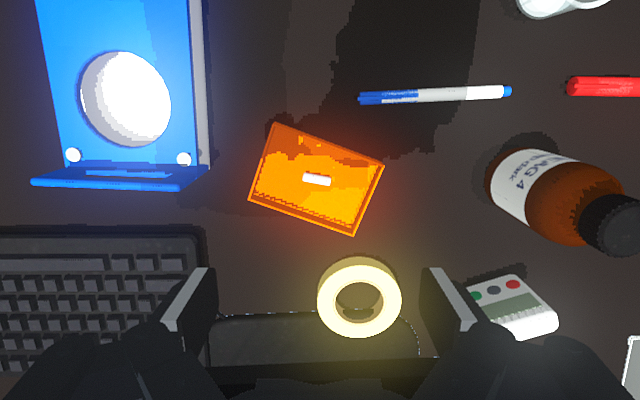

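The bar lies in the orange tray at (317,180). The large well hole is at (126,98) and the brown cap at (612,224).

Call:
{"api": "carry_out", "payload": {"series": [{"travel": [0, 1, 0], "delta_rot": [0, 0, 0], "fingers": -1}, {"travel": [0, 1, 0], "delta_rot": [0, 0, 0], "fingers": -1}, {"travel": [0, 1, 0], "delta_rot": [0, 0, 0], "fingers": -1}, {"travel": [0, 1, 0], "delta_rot": [0, 0, 0], "fingers": -1}, {"travel": [0, 1, 0], "delta_rot": [0, 0, 0], "fingers": -1}]}}

```text
clock: 12.78
tcp_pos: [0.6027, 0.1569, 0.14]
orientation: [0.0, 0.001, 1.0, 0.0]
wrist_force: [-0.1, 0.4, 0.2]
finger_gap: 0.0853
grip_force: 0.0
```

Call:
{"api": "carry_out", "payload": {"series": [{"travel": [-0.04, 1, 0], "delta_rot": [0, 0, 0], "fingers": -1}, {"travel": [-0.04, 1, 0], "delta_rot": [0, 0, 0], "fingers": -1}, {"travel": [0, 0.2, 0], "delta_rot": [0, 0, 0], "fingers": -1}, {"travel": [0, 0, 0], "delta_rot": [0, 0, 0], "fingers": -1}]}}

```text
clock: 13.28
tcp_pos: [0.6006, 0.2109, 0.1396]
orientation: [0.0, 0.0, 1.0, -0.0]
wrist_force: [-0.1, -0.7, 0.3]
finger_gap: 0.0854
grip_force: 0.0
```

```bash
python3 - <<'E'
from h import *
d=snap('wrist','wrist5'); s=env.get_state(); print(s['clock'],s['tcp_pos'])
print('wL',onz('wrist4',126,98,.036),tri(('wrist4',126,98),('scene0',270+306/4,180+160/3.75),('wrist0',281,274)))
print('cap',onz('wrist4',612,224,.125), tri(('wrist4',612,224),('wrist1',297,186)))
cv2.imwrite('pics/w5.png',d['color'][:,:,::-1])
E
```

```text
13.325 [0.60060792 0.2104706  0.13960815]
wL [ 0.53065947 -0.11092877  0.036     ] (array([ 0.53314828, -0.11394059,  0.03179734]), [np.float64(2.5), np.float64(2.4), np.float64(0.5)])
cap [0.59642866 0.19611199 0.125     ] (array([0.60132142, 0.20779837, 0.11213774]), [np.float64(0.3), np.float64(0.3)])
```

View pics/w5.png

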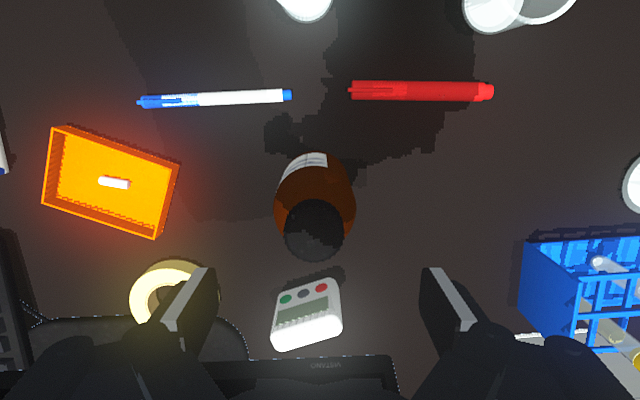

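```bash
python3 - <<'E'
from h import *
D=('side0',220+258/4,190+161/4)
print(onz('wrist5',314,232,.125),onz('wrist1',297,186,.125),onz(*D,.125))
print(tri(('wrist5',314,232),('wrist1',297,186)),tri(('wrist5',314,232),D))
print('body ctr',onz('wrist5',315,190,.09))
d=np.load('pics/wrist5.npz');print(d['world_from_camera'].round(3))
for X in ([.601,.2094,.125],[.601,.2094,.0]):print(proj('wrist5',np.array(X)))
E
```

```text
[0.59803903 0.20918476 0.125     ] [0.60191198 0.21143847 0.125     ] [0.60030234 0.20924634 0.125     ]
(array([0.60142219, 0.20913948, 0.11689241]), [np.float64(0.1), np.float64(0.1)]) (array([0.59945937, 0.20888712, 0.12407533]), [np.float64(1.0), np.float64(1.0)])
body ctr [0.58361769 0.20951009 0.09      ]
[[ 0.001 -0.951 -0.309  0.522]
 [ 1.     0.001  0.     0.212]
 [ 0.    -0.309  0.951  0.306]
 [ 0.     0.     0.     1.   ]]
(np.float64(314.40819942391465), np.float64(236.86247769457492))
(np.float64(315.79117041513587), np.float64(180.9846665979951))
```

Call:
{"api": "carry_out", "payload": {"series": [{"travel": [0, -0.05, -1], "delta_rot": [0, 0, 0], "fingers": -1}, {"travel": [0, 0, -1], "delta_rot": [0, 0, 0], "fingers": -1}, {"travel": [0, 0, -1], "delta_rot": [0, 0, 0], "fingers": -1}, {"travel": [0, 0, -0.6], "delta_rot": [0, 0, 0], "fingers": -1}, {"travel": [0, 0, -0.4], "delta_rot": [0, 0, 0], "fingers": -1}], "squeeze": 45}}

```text
clock: 13.95
tcp_pos: [0.6005, 0.209, 0.0389]
orientation: [-0.0, 0.001, 1.0, -0.0]
wrist_force: [0.2, 0.2, 0.6]
finger_gap: 0.0855
grip_force: 0.0
```

Call:
{"api": "carry_out", "payload": {"series": [{"travel": [0, 0, -0.3], "delta_rot": [0, 0, 0], "fingers": -1}, {"travel": [0, 0, 0], "delta_rot": [0, 0, 0], "fingers": 0.6}, {"travel": [0, 0, 0], "delta_rot": [0, 0, 0], "fingers": 0.6}, {"travel": [0, 0, 0], "delta_rot": [0, 0, 0], "fingers": 0.6}, {"travel": [0, 0, 0], "delta_rot": [0, 0, 0], "fingers": 0.6}]}}

```text
clock: 14.58
tcp_pos: [0.6011, 0.2099, 0.0328]
orientation: [0.001, 0.0, 1.0, 0.0]
wrist_force: [-0.1, -0.3, 2.9]
finger_gap: 0.0573
grip_force: 46.8
```

Call:
{"api": "carry_out", "payload": {"series": [{"travel": [0, 0, 0.5], "delta_rot": [0, 0, 0], "fingers": 0.6}, {"travel": [0, 0, 0.8], "delta_rot": [0, 0, 0], "fingers": 0.6}, {"travel": [0, 0, 1], "delta_rot": [0, 0, 0], "fingers": 0.6}, {"travel": [0, 0, 1], "delta_rot": [0, 0, 0], "fingers": 0.6}, {"travel": [0, -0.3, 0.7], "delta_rot": [0, 0, 0], "fingers": 0.6}]}}

```text
clock: 15.2
tcp_pos: [0.6007, 0.2025, 0.1336]
orientation: [0.001, -0.0, 1.0, 0.0]
wrist_force: [0.8, 0.2, -2.3]
finger_gap: 0.0573
grip_force: 46.9
```

Call:
{"api": "carry_out", "payload": {"series": [{"travel": [-0.2, -0.7, 0], "delta_rot": [0, 0, 0], "fingers": 0.6}, {"travel": [-0.2, -1, 0], "delta_rot": [0, 0, 0], "fingers": 0.6}, {"travel": [-0.2, -1, 0], "delta_rot": [0, 0, 0], "fingers": 0.6}, {"travel": [-0.2, -1, 0], "delta_rot": [0, 0, 0], "fingers": 0.6}, {"travel": [-0.2, -1, 0], "delta_rot": [0, 0, 0], "fingers": 0.6}]}}

```text
clock: 15.82
tcp_pos: [0.5738, 0.0827, 0.1305]
orientation: [-0.001, 0.001, 1.0, -0.0]
wrist_force: [-0.2, -0.0, -2.6]
finger_gap: 0.057
grip_force: 46.9
```

Call:
{"api": "carry_out", "payload": {"series": [{"travel": [-0.2, -1, 0], "delta_rot": [0, 0, 0], "fingers": 0.6}, {"travel": [-0.2, -1, 0], "delta_rot": [0, 0, 0], "fingers": 0.6}, {"travel": [-0.2, -1, 0], "delta_rot": [0, 0, 0], "fingers": 0.6}, {"travel": [-0.2, -1, 0], "delta_rot": [0, 0, 0], "fingers": 0.6}, {"travel": [-0.2, -1, 0], "delta_rot": [0, 0, 0], "fingers": 0.6}]}}

```text
clock: 16.45
tcp_pos: [0.5485, -0.0418, 0.1306]
orientation: [-0.001, 0.001, 1.0, 0.0]
wrist_force: [-0.1, -0.3, -1.8]
finger_gap: 0.0575
grip_force: 46.9
```

Call:
{"api": "carry_out", "payload": {"series": [{"travel": [-0.2, -1, 0], "delta_rot": [0, 0, 0], "fingers": 0.6}, {"travel": [-0.2, -1, 0], "delta_rot": [0, 0, 0], "fingers": 0.6}, {"travel": [-0.3, -0.9, 0], "delta_rot": [0, 0, 0], "fingers": 0.6}, {"travel": [0, 0, 0], "delta_rot": [0, 0, 0], "fingers": 0.6}]}}

```text
clock: 16.95
tcp_pos: [0.531, -0.1145, 0.1307]
orientation: [-0.001, 0.002, 1.0, 0.0]
wrist_force: [1.3, -0.3, -2.5]
finger_gap: 0.0571
grip_force: 47.0
```

```bash
python3 - <<'E'
from h import *
d=snap('wrist','wrist6'); s=env.get_state(); print(s['clock'],s['tcp_pos'],s['finger_gap'])
for w in ([.533,-.1125,.036],[.444,-.108,.036]):
  print(np.round(proj('wrist6',np.array(w)),1))
cv2.imwrite('pics/w6.png',d['color'][:,:,::-1])
E
```

```text
17.0 [ 0.53149652 -0.11354923  0.13092019] 0.057130041215009544
[319.9 197.7]
[325.9  76.9]
```

View pics/w6.png

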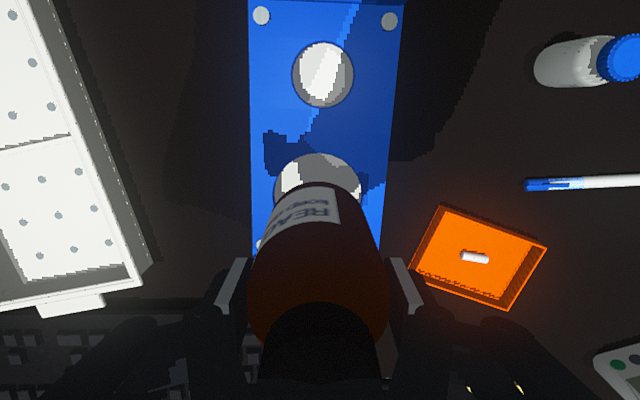

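The wrist view puts the small well hole at (323,75) and the large well hole across columns 274–362 with its upper edge at row 153. The tray's right edge and divider are on the left.

```bash
python3 - <<'E'
from h import *
print('wS',onz('wrist6',323,75,.036),tri(('wrist6',323,75),('scene0',270+193/4,180+196/3.75)))
print('wL edge',onz('wrist6',318,153,.036),[onz('wrist6',c,188,.036)[1] for c in (274,362)])
print('tray corner',onz('wrist6',143,285,.035),'div/wall end',onz('wrist6',72,133,.035), 'ind base',onz('wrist6',555,62,.0))
E
```

```text
wS [ 0.44273826 -0.11000863  0.036     ] (array([ 0.4434191 , -0.11050652,  0.03286503]), [np.float64(1.0), np.float64(1.0)])
wL edge [ 0.4978578  -0.11379558  0.036     ] [np.float64(-0.14804304946931557), np.float64(-0.07980553281689948)]
tray corner [ 0.61047338 -0.26363006  0.035     ] div/wall end [ 0.48224166 -0.29595     0.035     ] ind base [0.43258429 0.07428621 0.        ]
```

Call:
{"api": "carry_out", "payload": {"series": [{"travel": [0.08, 0, -0.8], "delta_rot": [0, 0, 0], "fingers": 0.6}, {"travel": [0, 0, -0.8], "delta_rot": [0, 0, 0], "fingers": 0.6}, {"travel": [0, 0, -0.6], "delta_rot": [0, 0, 0], "fingers": 0.6}, {"travel": [0, 0, -0.4], "delta_rot": [0, 0, 0], "fingers": 0.6}]}}

```text
clock: 17.5
tcp_pos: [0.5345, -0.1122, 0.0659]
orientation: [-0.001, 0.0, 1.0, 0.0]
wrist_force: [0.6, -0.7, -2.7]
finger_gap: 0.057
grip_force: 47.0
```

Call:
{"api": "carry_out", "payload": {"series": [{"travel": [0, 0, -0.4], "delta_rot": [0, 0, 0], "fingers": 0.6}, {"travel": [0, 0, -0.4], "delta_rot": [0, 0, 0], "fingers": 0.6}, {"travel": [0, 0, -0.3], "delta_rot": [0, 0, 0], "fingers": 0.6}]}}

```text
clock: 17.88
tcp_pos: [0.5351, -0.1128, 0.039]
orientation: [0.0, 0.0, 1.0, 0.0]
wrist_force: [0.4, -0.1, -1.9]
finger_gap: 0.0575
grip_force: 47.0
```

Call:
{"api": "carry_out", "payload": {"series": [{"travel": [0, 0, 0], "delta_rot": [0, 0, 0], "fingers": 0.1}, {"travel": [0, 0, 0], "delta_rot": [0, 0, 0], "fingers": -0.6}, {"travel": [0, 0, 0.3], "delta_rot": [0, 0, 0], "fingers": -1}, {"travel": [0, 0, 0.7], "delta_rot": [0, 0, 0], "fingers": -1}, {"travel": [0, 0, 1], "delta_rot": [0, 0, 0], "fingers": -1}]}}

```text
clock: 18.5
tcp_pos: [0.5349, -0.1127, 0.0904]
orientation: [-0.0, 0.0, 1.0, 0.0]
wrist_force: [0.5, 0.4, -0.5]
finger_gap: 0.0853
grip_force: 0.0
```

Call:
{"api": "carry_out", "payload": {"series": [{"travel": [0, 0, 1], "delta_rot": [0, 0, 0], "fingers": -1}, {"travel": [0, 0, 1], "delta_rot": [0, 0, 0], "fingers": -1}, {"travel": [-0.5, 1, 0], "delta_rot": [0, 0, 0], "fingers": -0.5}, {"travel": [-0.5, 1, 0], "delta_rot": [0, 0, 0], "fingers": -0.5}, {"travel": [-0.5, 1, 0], "delta_rot": [0, 0, 0], "fingers": -0.5}]}}

```text
clock: 19.12
tcp_pos: [0.4976, -0.0372, 0.1406]
orientation: [0.001, 0.001, 1.0, -0.0]
wrist_force: [0.4, 0.9, 0.8]
finger_gap: 0.0642
grip_force: 0.0
```

Call:
{"api": "carry_out", "payload": {"series": [{"travel": [-0.5, 1, 0], "delta_rot": [0, 0, 0], "fingers": -0.5}, {"travel": [-0.5, 1, 0], "delta_rot": [0, 0, 0], "fingers": -0.5}, {"travel": [-0.5, 1, 0], "delta_rot": [0, 0, 0], "fingers": -0.5}, {"travel": [-0.5, 1, 0], "delta_rot": [0, 0, 0], "fingers": -0.5}, {"travel": [-0.4, 0.4, 0], "delta_rot": [0, 0, 0], "fingers": -0.5}]}}

```text
clock: 19.75
tcp_pos: [0.4373, 0.0732, 0.1404]
orientation: [0.001, -0.0, 1.0, 0.0]
wrist_force: [0.4, -0.6, 0.1]
finger_gap: 0.0642
grip_force: 0.0
```

```bash
python3 - <<'E'
from h import *
d=snap('wrist','wrist7'); e=snap('scene','scene7'); s=env.get_state(); print(s['clock'],s['tcp_pos'],s['finger_gap'])
a=d['color'].astype(int); m=((a[:,:,2]>a[:,:,0]+60)&(a[:,:,2]>90)).astype(np.uint8)
n,l,st,c=cv2.connectedComponentsWithStats(m)
for i in range(1,n):
  if st[i,4]>150: print(st[i],c[i])
cv2.imwrite('pics/m7.png',np.vstack([d['color'][:380:2,::2,::-1],e['color'][100:300,160:480,::-1]]))
print(np.round(proj('wrist7',np.array([.4372,.0735,.075])),1))
E
```

```text
19.85 [0.43680695 0.07283221 0.14006333] 0.06413720879744422
[400   0   8  79 201] [403.70646766  38.06965174]
[160  91 214   1 214] [266.5  91. ]
[    0   126   172   204 18627] [ 95.99747678 206.71058141]
[ 297  182   39   39 1167] [315.98543273 201.32047986]
[307 269  52  12 449] [330.39198218 274.73496659]
[616 377  24  23 454] [628.59471366 389.33920705]
[317.8 206.8]
```

Call:
{"api": "carry_out", "payload": {"series": [{"travel": [-0.04, 0, -1], "delta_rot": [0, 0, 0], "fingers": -0.5}, {"travel": [0, 0, -1], "delta_rot": [0, 0, 0], "fingers": -0.5}, {"travel": [0, 0, -1], "delta_rot": [0, 0, 0], "fingers": -0.5}, {"travel": [0, 0, -1], "delta_rot": [0, 0, 0], "fingers": -0.5}, {"travel": [0, 0, -1], "delta_rot": [0, 0, 0], "fingers": -0.5}], "squeeze": 30}}

```text
clock: 20.48
tcp_pos: [0.4376, 0.0713, 0.014]
orientation: [0.001, 0.001, 1.0, -0.0]
wrist_force: [-0.2, -0.3, 0.3]
finger_gap: 0.0638
grip_force: 0.0
```

Call:
{"api": "carry_out", "payload": {"series": [{"travel": [0, 0, -0.5], "delta_rot": [0, 0, 0], "fingers": -0.5}, {"travel": [0, 0, 0], "delta_rot": [0, 0, 0], "fingers": 0.7}, {"travel": [0, 0, 0], "delta_rot": [0, 0, 0], "fingers": 0.7}, {"travel": [0, 0, 0], "delta_rot": [0, 0, 0], "fingers": 0.7}, {"travel": [0, 0, 0], "delta_rot": [0, 0, 0], "fingers": 0.7}]}}

```text
clock: 21.1
tcp_pos: [0.4373, 0.0722, 0.0027]
orientation: [0.001, 0.0, 1.0, -0.0]
wrist_force: [-0.1, 1.0, 2.1]
finger_gap: 0.0309
grip_force: 29.9
```

Call:
{"api": "carry_out", "payload": {"series": [{"travel": [0, 0, 0.6], "delta_rot": [0, 0, 0], "fingers": 0.7}, {"travel": [0, 0, 1], "delta_rot": [0, 0, 0], "fingers": 0.7}, {"travel": [0, 0, 1], "delta_rot": [0, 0, 0], "fingers": 0.7}, {"travel": [0, -0.6, 0.4], "delta_rot": [0, 0, 0], "fingers": 0.7}, {"travel": [0.1, -1, 0], "delta_rot": [0, 0, 0], "fingers": 0.7}]}}

```text
clock: 21.72
tcp_pos: [0.4395, 0.0315, 0.0777]
orientation: [0.001, -0.0, 1.0, -0.0]
wrist_force: [0.0, 0.1, -0.3]
finger_gap: 0.0316
grip_force: 29.8
```

Call:
{"api": "carry_out", "payload": {"series": [{"travel": [0.1, -1, 0], "delta_rot": [0, 0, 0], "fingers": 0.7}, {"travel": [0.1, -1, 0], "delta_rot": [0, 0, 0], "fingers": 0.7}, {"travel": [0, -1, 0], "delta_rot": [0, 0, 0], "fingers": 0.7}, {"travel": [0, -1, 0], "delta_rot": [0, 0, 0], "fingers": 0.7}, {"travel": [0, -1, 0], "delta_rot": [0, 0, 0], "fingers": 0.7}]}}

```text
clock: 22.35
tcp_pos: [0.4433, -0.0943, 0.0764]
orientation: [-0.0, 0.001, 1.0, 0.0]
wrist_force: [-0.5, 0.4, -0.3]
finger_gap: 0.0314
grip_force: 29.8
```

Call:
{"api": "carry_out", "payload": {"series": [{"travel": [0, -0.7, 0], "delta_rot": [0, 0, 0], "fingers": 0.7}, {"travel": [0, 0, 0], "delta_rot": [0, 0, 0], "fingers": 0.7}]}}

```text
clock: 22.6
tcp_pos: [0.4438, -0.1115, 0.0767]
orientation: [-0.0, 0.002, 1.0, 0.0]
wrist_force: [0.1, 0.2, -0.5]
finger_gap: 0.0314
grip_force: 29.9
```

```bash
python3 - <<'E'
from h import *
d=snap('wrist','wrist8'); e=snap('side','side8'); s=env.get_state(); print(s['clock'],s['tcp_pos'],s['finger_gap'])
cv2.imwrite('pics/m8.png',np.hstack([cv2.resize(d['color'][:,120:520,::-1],(400,400)),cv2.resize(e['color'][110:260,240:390,::-1],(400,400),interpolation=2)]))
print(np.round(proj('wrist8',np.array([.4435,-.110,.036])),1))
E
```

```text
22.7 [ 0.44358688 -0.11008307  0.07670699] 0.03152096988726617
[319.6 219.2]
```

View pics/m8.png

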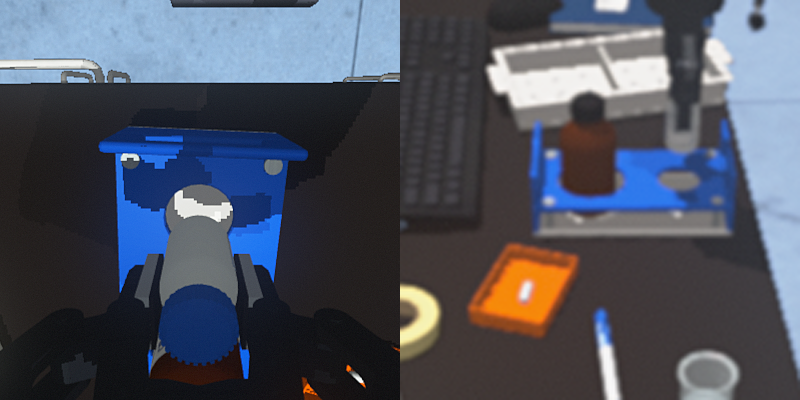

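The hole in the left half spans columns 165–233, centred under the held bottle, as predicted. The right half shows the brown bottle standing in its well and the bar in its tray.

Call:
{"api": "carry_out", "payload": {"series": [{"travel": [0, 0, -0.8], "delta_rot": [0, 0, 0], "fingers": 0.7}, {"travel": [0, 0, -0.7], "delta_rot": [0, 0, 0], "fingers": 0.7}, {"travel": [0, 0, -0.5], "delta_rot": [0, 0, 0], "fingers": 0.7}, {"travel": [0, 0, -0.4], "delta_rot": [0, 0, 0], "fingers": 0.7}, {"travel": [0, 0, -0.2], "delta_rot": [0, 0, 0], "fingers": 0.7}]}}

```text
clock: 23.32
tcp_pos: [0.4439, -0.1099, 0.0115]
orientation: [-0.0, 0.0, 1.0, 0.0]
wrist_force: [-0.4, -0.4, -0.4]
finger_gap: 0.0313
grip_force: 29.9
```

Call:
{"api": "carry_out", "payload": {"series": [{"travel": [0, 0, 0], "delta_rot": [0, 0, 0], "fingers": 0.2}, {"travel": [0, 0, 0], "delta_rot": [0, 0, 0], "fingers": -0.2}, {"travel": [0, 0, 0.3], "delta_rot": [0, 0, 0], "fingers": -0.4}, {"travel": [0, 0, 1], "delta_rot": [0, 0, 0], "fingers": -0.5}, {"travel": [0, 0, 1], "delta_rot": [0, 0, 0], "fingers": -0.5}]}}

```text
clock: 23.95
tcp_pos: [0.4441, -0.1104, 0.0708]
orientation: [0.0, 0.0, 1.0, -0.0]
wrist_force: [1.2, 0.2, -0.8]
finger_gap: 0.0636
grip_force: 0.0
```

Call:
{"api": "carry_out", "payload": {"series": [{"travel": [0, 0, 1], "delta_rot": [0, 0, 0], "fingers": -1}, {"travel": [0, 0, 0.7], "delta_rot": [0, 0, 0], "fingers": -1}, {"travel": [0, 1, 0], "delta_rot": [0, 0, 0], "fingers": -1}, {"travel": [0, 1, 0], "delta_rot": [0, 0, 0], "fingers": -1}, {"travel": [0, 1, 0], "delta_rot": [0, 0, 0], "fingers": -1}]}}

```text
clock: 24.58
tcp_pos: [0.4444, -0.0348, 0.113]
orientation: [0.001, 0.001, 1.0, -0.0]
wrist_force: [-0.3, 0.2, 0.9]
finger_gap: 0.0856
grip_force: 0.0
```

Call:
{"api": "carry_out", "payload": {"series": [{"travel": [0.1, 1, 0], "delta_rot": [0, 0, 0], "fingers": -1}, {"travel": [0.1, 1, 0], "delta_rot": [0, 0, 0], "fingers": -1}, {"travel": [0.1, 1, 0], "delta_rot": [0, 0, 0], "fingers": -1}, {"travel": [0, 1, 0], "delta_rot": [0, 0, 0], "fingers": -1}, {"travel": [0, 1, 0], "delta_rot": [0, 0, 0], "fingers": -1}]}}

```text
clock: 25.2
tcp_pos: [0.4519, 0.0905, 0.1129]
orientation: [0.001, 0.0, 1.0, 0.0]
wrist_force: [-0.2, -0.5, -0.5]
finger_gap: 0.0853
grip_force: 0.0
```

Call:
{"api": "carry_out", "payload": {"series": [{"travel": [0, 1, 0], "delta_rot": [0, 0, 0], "fingers": -1}, {"travel": [0, 1, 0], "delta_rot": [0, 0, 0], "fingers": -1}, {"travel": [0, 1, 0], "delta_rot": [0, 0, 0], "fingers": -1}, {"travel": [0, 1, 0], "delta_rot": [0, 0, 0], "fingers": -1}, {"travel": [0, 0.5, 0], "delta_rot": [0, 0, 0], "fingers": -1}]}}

```text
clock: 25.82
tcp_pos: [0.4517, 0.2033, 0.1127]
orientation: [0.001, -0.0, 1.0, 0.0]
wrist_force: [0.2, -0.7, -0.1]
finger_gap: 0.0857
grip_force: 0.0
```

```bash
python3 - <<'E'
from h import *
d=snap('wrist','wrist9'); e=snap('side','side9'); s=env.get_state(); print(s['clock'],s['tcp_pos'],s['finger_gap'])
w=cv2.resize(d['color'][:,:,::-1],(480,300)); sd=cv2.resize(e['color'][100:350,200:400,::-1],(480,600),interpolation=2)
cv2.imwrite('pics/m9.png',np.hstack([np.vstack([w[:,80:400],cv2.resize(snap('scene','scene9')['color'][150:300,250:410,::-1],(320,300),interpolation=2)]),sd]))
print(np.round(proj('wrist9',np.array([.452,.2015,.058])),1),np.round(proj('wrist9',np.array([.452,.2015,0])),1))
E
```

```text
25.925 [0.45170711 0.20302013 0.11243181] 0.08554936219858837
[314.6 212.5] [315.2 188.9]
```

View pics/m9.png

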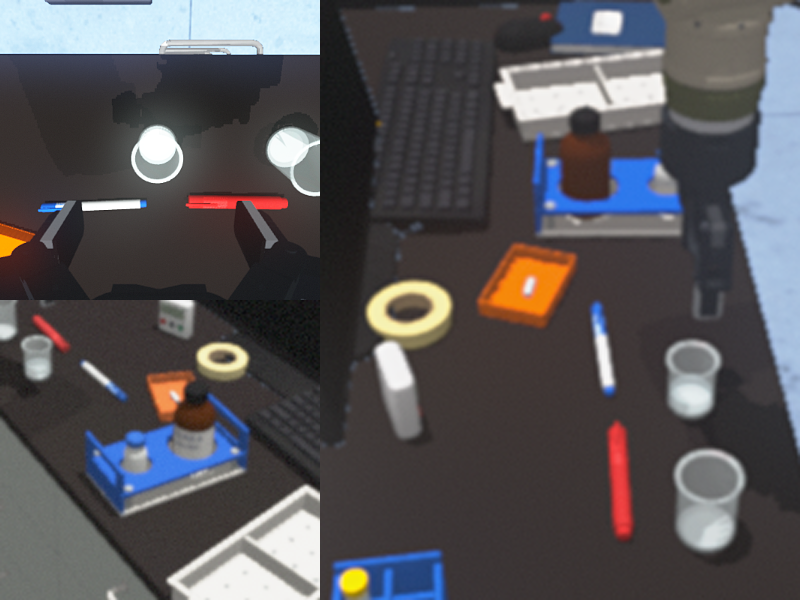

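Both bottles stand in their wells. The small beaker's rim is at full-frame (316,209), within 2 mm of prediction.

Call:
{"api": "carry_out", "payload": {"series": [{"travel": [0, 0, -1], "delta_rot": [0, 0, 0], "fingers": -1}, {"travel": [0, 0, -1], "delta_rot": [0, 0, 0], "fingers": -1}, {"travel": [0, 0, -1], "delta_rot": [0, 0, 0], "fingers": -1}, {"travel": [0, 0, -1], "delta_rot": [0, 0, 0], "fingers": -1}, {"travel": [0, 0, -0.45], "delta_rot": [0, 0, 0], "fingers": -1}], "squeeze": 25}}

```text
clock: 26.6
tcp_pos: [0.4506, 0.2011, -0.0004]
orientation: [-0.001, 0.001, 1.0, -0.0]
wrist_force: [-0.2, 0.3, -0.3]
finger_gap: 0.0856
grip_force: 0.0
```

Call:
{"api": "carry_out", "payload": {"series": [{"travel": [0, 0, 0], "delta_rot": [0, 0, 0], "fingers": -0.3}, {"travel": [0, 0, 0], "delta_rot": [0, 0, 0], "fingers": 0.6}, {"travel": [0, 0, 0], "delta_rot": [0, 0, 0], "fingers": 0.6}, {"travel": [0, 0, 0], "delta_rot": [0, 0, 0], "fingers": 0.6}, {"travel": [0, 0, 0], "delta_rot": [0, 0, 0], "fingers": 0.6}]}}

```text
clock: 27.22
tcp_pos: [0.4526, 0.2023, 0.0018]
orientation: [0.001, 0.0, 1.0, 0.0]
wrist_force: [-0.5, -1.6, 6.3]
finger_gap: 0.0449
grip_force: 25.7
```

Call:
{"api": "carry_out", "payload": {"series": [{"travel": [0, 0, 0.5], "delta_rot": [0, 0, 0], "fingers": 0.6}, {"travel": [0, 0, 1], "delta_rot": [0, 0, 0], "fingers": 0.6}, {"travel": [0, 0, 1], "delta_rot": [0, 0, 0], "fingers": 0.6}, {"travel": [0, -0.5, 1], "delta_rot": [0, 0, 0], "fingers": 0.6}, {"travel": [0, -0.8, 1], "delta_rot": [0, 0, 0], "fingers": 0.6}]}}

```text
clock: 27.85
tcp_pos: [0.4513, 0.1699, 0.1146]
orientation: [0.0, -0.0, 1.0, 0.0]
wrist_force: [-0.1, -0.3, -0.4]
finger_gap: 0.0451
grip_force: 25.8
```

Call:
{"api": "carry_out", "payload": {"series": [{"travel": [0, -1, 0.3], "delta_rot": [0, 0, 0], "fingers": 0.6}, {"travel": [0, -1, 0], "delta_rot": [0, 0, 0], "fingers": 0.6}, {"travel": [0, -1, 0], "delta_rot": [0, 0, 0], "fingers": 0.6}, {"travel": [0, -1, 0], "delta_rot": [0, 0, 0], "fingers": 0.6}, {"travel": [0, -1, 0], "delta_rot": [0, 0, 0], "fingers": 0.6}]}}

```text
clock: 28.48
tcp_pos: [0.4513, 0.0441, 0.1213]
orientation: [0.0, 0.0, 1.0, 0.0]
wrist_force: [-0.4, 0.2, -1.5]
finger_gap: 0.0453
grip_force: 25.8
```

Call:
{"api": "carry_out", "payload": {"series": [{"travel": [0, -1, 0], "delta_rot": [0, 0, 0], "fingers": 0.6}, {"travel": [0, -1, 0], "delta_rot": [0, 0, 0], "fingers": 0.6}, {"travel": [0, -1, 0], "delta_rot": [0, 0, 0], "fingers": 0.6}, {"travel": [0, -1, 0], "delta_rot": [0, 0, 0], "fingers": 0.6}, {"travel": [0, -1, 0], "delta_rot": [0, 0, 0], "fingers": 0.6}]}}

```text
clock: 29.1
tcp_pos: [0.4514, -0.0809, 0.1213]
orientation: [0.0, 0.0, 1.0, 0.0]
wrist_force: [0.7, 0.1, -0.7]
finger_gap: 0.0453
grip_force: 25.8
```

Call:
{"api": "carry_out", "payload": {"series": [{"travel": [0, -1, 0], "delta_rot": [0, 0, 0], "fingers": 0.6}, {"travel": [0, -1, 0], "delta_rot": [0, 0, 0], "fingers": 0.6}, {"travel": [-0.1, -1, 0], "delta_rot": [0, 0, 0], "fingers": 0.6}, {"travel": [-0.1, -1, 0], "delta_rot": [0, 0, 0], "fingers": 0.6}, {"travel": [-0.1, -1, 0], "delta_rot": [0, 0, 0], "fingers": 0.6}]}}

```text
clock: 29.72
tcp_pos: [0.4438, -0.2058, 0.1213]
orientation: [0.0, 0.0, 1.0, 0.0]
wrist_force: [0.4, -0.8, -0.2]
finger_gap: 0.0456
grip_force: 25.8
```

Call:
{"api": "carry_out", "payload": {"series": [{"travel": [-0.1, -1, 0], "delta_rot": [0, 0, 0], "fingers": 0.6}, {"travel": [-0.2, -1, 0], "delta_rot": [0, 0, 0], "fingers": 0.6}, {"travel": [-0.2, -1, 0], "delta_rot": [0, 0, 0], "fingers": 0.6}, {"travel": [0, -1, 0], "delta_rot": [0, 0, 0], "fingers": 0.6}, {"travel": [0, -1, 0], "delta_rot": [0, 0, 0], "fingers": 0.6}]}}

```text
clock: 30.35
tcp_pos: [0.4317, -0.3315, 0.1211]
orientation: [0.0, 0.0, 1.0, 0.0]
wrist_force: [0.6, 0.5, -0.4]
finger_gap: 0.0455
grip_force: 25.8
```

Call:
{"api": "carry_out", "payload": {"series": [{"travel": [0, -1, 0], "delta_rot": [0, 0, 0], "fingers": 0.6}, {"travel": [0, -0.7, 0], "delta_rot": [0, 0, 0], "fingers": 0.6}, {"travel": [0, 0, 0], "delta_rot": [0, 0, 0], "fingers": 0.6}]}}

```text
clock: 30.72
tcp_pos: [0.4316, -0.374, 0.1205]
orientation: [0.0, 0.001, 1.0, 0.0]
wrist_force: [-0.0, 0.6, -0.8]
finger_gap: 0.0452
grip_force: 25.8
```

```bash
python3 - <<'E'
from h import *
e=snap('side','side10');s=env.get_state(); print(s['clock'],s['tcp_pos'],s['finger_gap'],s['joint_pos'])
E
```

```text
30.775 [ 0.43139125 -0.37284502  0.12039869] 0.04527906048081157 [-8.53736804e-01  3.43271624e-01 -1.25103890e-01  1.10345726e+00
  4.13308530e-04 -8.52325790e-01]
```

Call:
{"api": "carry_out", "payload": {"series": [{"travel": [0, 0, -1], "delta_rot": [0, 0, 0], "fingers": 0.6}, {"travel": [0, 0, -1], "delta_rot": [0, 0, 0], "fingers": 0.6}, {"travel": [0, 0, -1], "delta_rot": [0, 0, 0], "fingers": 0.6}, {"travel": [0, 0, -0.8], "delta_rot": [0, 0, 0], "fingers": 0.6}, {"travel": [0, 0, -0.5], "delta_rot": [0, 0, 0], "fingers": 0.6}]}}

```text
clock: 31.4
tcp_pos: [0.4312, -0.3712, 0.0123]
orientation: [-0.001, -0.0, 1.0, 0.001]
wrist_force: [-1.4, -0.5, -1.3]
finger_gap: 0.0451
grip_force: 25.8
```

Call:
{"api": "carry_out", "payload": {"series": [{"travel": [0, 0, -0.3], "delta_rot": [0, 0, 0], "fingers": 0.6}, {"travel": [0, 0, 0], "delta_rot": [0, 0, 0], "fingers": 0.6}]}}

```text
clock: 31.65
tcp_pos: [0.432, -0.3729, 0.0062]
orientation: [0.0, 0.0, 1.0, -0.0]
wrist_force: [-0.0, -0.2, -0.8]
finger_gap: 0.0451
grip_force: 25.7
```

Call:
{"api": "carry_out", "payload": {"series": [{"travel": [0, 0, 0], "delta_rot": [0, 0, 0], "fingers": 0}, {"travel": [0, 0, 0], "delta_rot": [0, 0, 0], "fingers": -0.5}, {"travel": [0, 0, 0.4], "delta_rot": [0, 0, 0], "fingers": -0.5}, {"travel": [0, 0, 1], "delta_rot": [0, 0, 0], "fingers": -0.5}, {"travel": [0, 0, 1], "delta_rot": [0, 0, 0], "fingers": -1}]}}

```text
clock: 32.28
tcp_pos: [0.4316, -0.3728, 0.067]
orientation: [0.0, 0.0, 1.0, -0.0]
wrist_force: [0.1, -1.4, 0.4]
finger_gap: 0.0798
grip_force: 0.0
```

Call:
{"api": "carry_out", "payload": {"series": [{"travel": [0, 0, 1], "delta_rot": [0, 0, 0], "fingers": -1}, {"travel": [0, 0, 1], "delta_rot": [0, 0, 0], "fingers": -1}, {"travel": [0, 0.7, 0], "delta_rot": [0, 0, 0], "fingers": -1}, {"travel": [0, 1, 0], "delta_rot": [0, 0, 0], "fingers": -1}, {"travel": [0, 1, 0], "delta_rot": [0, 0, 0], "fingers": -1}]}}

```text
clock: 32.9
tcp_pos: [0.4309, -0.3032, 0.115]
orientation: [-0.0, 0.0, 1.0, 0.001]
wrist_force: [1.2, -0.2, 0.0]
finger_gap: 0.0859
grip_force: 0.0
```

Call:
{"api": "carry_out", "payload": {"series": [{"travel": [0.1, 1, 0], "delta_rot": [0, 0, 0], "fingers": -1}, {"travel": [0.1, 1, 0], "delta_rot": [0, 0, 0], "fingers": -1}, {"travel": [0.1, 1, 0], "delta_rot": [0, 0, 0], "fingers": -1}, {"travel": [0.1, 1, 0], "delta_rot": [0, 0, 0], "fingers": -1}, {"travel": [0.1, 1, 0], "delta_rot": [0, 0, 0], "fingers": -1}]}}

```text
clock: 33.52
tcp_pos: [0.4433, -0.1781, 0.1152]
orientation: [-0.0, 0.0, 1.0, 0.0]
wrist_force: [0.1, -0.1, 0.5]
finger_gap: 0.0851
grip_force: 0.0
```

Call:
{"api": "carry_out", "payload": {"series": [{"travel": [0, 1, 0], "delta_rot": [0, 0, 0], "fingers": -1}, {"travel": [0, 1, 0], "delta_rot": [0, 0, 0], "fingers": -1}, {"travel": [0, 1, 0], "delta_rot": [0, 0, 0], "fingers": -1}, {"travel": [0, 1, 0], "delta_rot": [0, 0, 0], "fingers": -1}, {"travel": [0, 1, 0], "delta_rot": [0, 0, 0], "fingers": -1}]}}

```text
clock: 34.15
tcp_pos: [0.4429, -0.0534, 0.1152]
orientation: [-0.0, 0.0, 1.0, 0.0]
wrist_force: [-0.1, -0.2, -0.7]
finger_gap: 0.0856
grip_force: 0.0
```

Call:
{"api": "carry_out", "payload": {"series": [{"travel": [0, 1, 0], "delta_rot": [0, 0, 0], "fingers": -1}, {"travel": [0, 1, 0], "delta_rot": [0, 0, 0], "fingers": -1}, {"travel": [0, 1, 0], "delta_rot": [0, 0, 0], "fingers": -1}, {"travel": [0, 1, 0], "delta_rot": [0, 0, 0], "fingers": -1}, {"travel": [0, 1, 0], "delta_rot": [0, 0, 0], "fingers": -1}]}}

```text
clock: 34.78
tcp_pos: [0.4427, 0.0713, 0.1152]
orientation: [-0.0, 0.0, 1.0, 0.0]
wrist_force: [-0.2, 0.8, -0.1]
finger_gap: 0.0859
grip_force: 0.0
```

Call:
{"api": "carry_out", "payload": {"series": [{"travel": [0.1, 1, 0], "delta_rot": [0, 0, 0], "fingers": -1}, {"travel": [0.1, 1, 0], "delta_rot": [0, 0, 0], "fingers": -1}, {"travel": [0.1, 1, 0], "delta_rot": [0, 0, 0], "fingers": -1}, {"travel": [0.1, 1, 0], "delta_rot": [0, 0, 0], "fingers": -1}, {"travel": [0.1, 1, 0], "delta_rot": [0, 0, 0], "fingers": -1}]}}

```text
clock: 35.4
tcp_pos: [0.4551, 0.1961, 0.1152]
orientation: [-0.001, 0.0, 1.0, -0.0]
wrist_force: [1.2, 0.4, 0.5]
finger_gap: 0.0854
grip_force: 0.0
```

Call:
{"api": "carry_out", "payload": {"series": [{"travel": [0, 1, 0], "delta_rot": [0, 0, 0], "fingers": -1}, {"travel": [0, 1, 0], "delta_rot": [0, 0, 0], "fingers": -1}, {"travel": [0, 1, 0], "delta_rot": [0, 0, 0], "fingers": -1}, {"travel": [0, 1, 0], "delta_rot": [0, 0, 0], "fingers": -1}, {"travel": [0, 1, 0], "delta_rot": [0, 0, 0], "fingers": -1}]}}

```text
clock: 36.02
tcp_pos: [0.4549, 0.3208, 0.1151]
orientation: [-0.001, 0.0, 1.0, -0.0]
wrist_force: [0.2, 0.5, 0.1]
finger_gap: 0.0852
grip_force: 0.0
```

Call:
{"api": "carry_out", "payload": {"series": [{"travel": [0, 1, 0], "delta_rot": [0, 0, 0], "fingers": -1}, {"travel": [0, 0, 0], "delta_rot": [0, 0, 0], "fingers": -1}, {"travel": [0, 0, 0], "delta_rot": [0, 0, 0], "fingers": -1}]}}

```text
clock: 36.4
tcp_pos: [0.4554, 0.3443, 0.1153]
orientation: [-0.001, 0.0, 1.0, -0.0]
wrist_force: [-0.5, -0.7, -0.1]
finger_gap: 0.0853
grip_force: 0.0
```

```bash
python3 - <<'E'
from h import *
d=snap('wrist','wrist11');s=env.get_state(); print(s['clock'],s['tcp_pos'],s['finger_gap'],s['joint_pos'])
a=d['color'].astype(int); m=((a.min(2)>110)&(a.max(2)-a.min(2)<40)).astype(np.uint8)
n,l,st,c=cv2.connectedComponentsWithStats(m)
for i in range(1,n):
  if st[i,4]>300: print(st[i],c[i])
for z in (.068,.002): print(np.round(proj('wrist11',np.array([.457,.344,z])),1),np.round(proj('wrist11',np.array([.457,.344+.0265,z])),1))
E
```

```text
36.45 [0.45572366 0.34406872 0.11540272] 0.08541608906871359 [ 5.06250114e-01  3.48105219e-01 -1.30909257e-01  1.09286654e+00
 -2.12371976e-04  5.07099684e-01]
[  175     0   440    98 12103] [394.02139965  42.30785756]
[516   0  50  28 423] [542.27423168  13.05437352]
[447  59 189  45 608] [542.22861842  82.40625   ]
[ 537  155  103   38 2297] [597.23683065 172.21245102]
[ 443  156   97   18 1035] [498.98937198 162.77004831]
[ 278  164   81   91 5568] [318.03304598 211.47808908]
[ 599  242   41  138 3923] [621.34157533 315.95895998]
[  21  261  114   16 1097] [ 86.8331814  268.91157703]
[161 269  46  62 519] [184.15799615 296.29672447]
[ 485  307   56   38 1022] [513.91976517 323.59295499]
[316.8 218.4] [357.4 218.4]
[317.2 190.5] [349.  190.5]
```

Call:
{"api": "carry_out", "payload": {"series": [{"travel": [0, 0.04, -1], "delta_rot": [0, 0, 0], "fingers": -1}, {"travel": [0, 0, -1], "delta_rot": [0, 0, 0], "fingers": -1}, {"travel": [0, 0, -1], "delta_rot": [0, 0, 0], "fingers": -1}, {"travel": [0, 0, -1], "delta_rot": [0, 0, 0], "fingers": -1}, {"travel": [0, 0, -0.3], "delta_rot": [0, 0, 0], "fingers": -1}], "squeeze": 25}}

```text
clock: 37.08
tcp_pos: [0.4553, 0.3441, 0.0067]
orientation: [-0.001, 0.001, 1.0, -0.001]
wrist_force: [-0.3, -0.4, 0.4]
finger_gap: 0.0855
grip_force: 0.0
```

Call:
{"api": "carry_out", "payload": {"series": [{"travel": [0, 0, 0], "delta_rot": [0, 0, 0], "fingers": -0.4}, {"travel": [0, 0, 0], "delta_rot": [0, 0, 0], "fingers": 0.5}, {"travel": [0, 0, 0], "delta_rot": [0, 0, 0], "fingers": 0.5}, {"travel": [0, 0, 0], "delta_rot": [0, 0, 0], "fingers": 0.5}, {"travel": [0, 0, 0], "delta_rot": [0, 0, 0], "fingers": 0.5}]}}

```text
clock: 37.7
tcp_pos: [0.4576, 0.3459, 0.0095]
orientation: [0.001, 0.0, 1.0, 0.0]
wrist_force: [0.5, -1.8, 5.2]
finger_gap: 0.0512
grip_force: 26.4
```

Call:
{"api": "carry_out", "payload": {"series": [{"travel": [0, 0, 0.5], "delta_rot": [0, 0, 0], "fingers": 0.5}, {"travel": [0, 0, 1], "delta_rot": [0, 0, 0], "fingers": 0.5}, {"travel": [0, 0, 1], "delta_rot": [0, 0, 0], "fingers": 0.5}, {"travel": [0, 0, 1], "delta_rot": [0, 0, 0], "fingers": 0.5}, {"travel": [0, -0.5, 1], "delta_rot": [0, 0, 0], "fingers": 0.5}]}}

```text
clock: 38.33
tcp_pos: [0.4564, 0.3339, 0.1221]
orientation: [0.0, -0.0, 1.0, 0.0]
wrist_force: [0.4, 0.4, -0.4]
finger_gap: 0.0513
grip_force: 26.4
```

Call:
{"api": "carry_out", "payload": {"series": [{"travel": [0, -1, 0.7], "delta_rot": [0, 0, 0], "fingers": 0.5}, {"travel": [0, -1, 0], "delta_rot": [0, 0, 0], "fingers": 0.5}, {"travel": [0, -1, 0], "delta_rot": [0, 0, 0], "fingers": 0.5}, {"travel": [0, -1, 0], "delta_rot": [0, 0, 0], "fingers": 0.5}, {"travel": [0, -1, 0], "delta_rot": [0, 0, 0], "fingers": 0.5}]}}

```text
clock: 38.95
tcp_pos: [0.4563, 0.2077, 0.1388]
orientation: [0.0, 0.0, 1.0, 0.0]
wrist_force: [-0.3, 1.7, -0.0]
finger_gap: 0.0512
grip_force: 26.4
```

Call:
{"api": "carry_out", "payload": {"series": [{"travel": [0, -1, 0], "delta_rot": [0, 0, 0], "fingers": 0.5}, {"travel": [0, -1, 0], "delta_rot": [0, 0, 0], "fingers": 0.5}, {"travel": [0, -1, 0], "delta_rot": [0, 0, 0], "fingers": 0.5}, {"travel": [0, -1, 0], "delta_rot": [0, 0, 0], "fingers": 0.5}, {"travel": [0, -1, 0], "delta_rot": [0, 0, 0], "fingers": 0.5}]}}

```text
clock: 39.58
tcp_pos: [0.4564, 0.0828, 0.1388]
orientation: [0.0, 0.0, 1.0, 0.0]
wrist_force: [-0.1, -0.3, -0.5]
finger_gap: 0.0515
grip_force: 26.4
```

Call:
{"api": "carry_out", "payload": {"series": [{"travel": [0, -1, 0], "delta_rot": [0, 0, 0], "fingers": 0.5}, {"travel": [0, -1, 0], "delta_rot": [0, 0, 0], "fingers": 0.5}, {"travel": [0, -1, 0], "delta_rot": [0, 0, 0], "fingers": 0.5}, {"travel": [0, -1, 0], "delta_rot": [0, 0, 0], "fingers": 0.5}, {"travel": [0, -1, 0], "delta_rot": [0, 0, 0], "fingers": 0.5}]}}

```text
clock: 40.2
tcp_pos: [0.4565, -0.0423, 0.1388]
orientation: [0.0, 0.0, 1.0, 0.0]
wrist_force: [0.1, 0.3, -1.9]
finger_gap: 0.0515
grip_force: 26.4
```

Call:
{"api": "carry_out", "payload": {"series": [{"travel": [0, -1, 0], "delta_rot": [0, 0, 0], "fingers": 0.5}, {"travel": [0, -1, 0], "delta_rot": [0, 0, 0], "fingers": 0.5}, {"travel": [0, -1, 0], "delta_rot": [0, 0, 0], "fingers": 0.5}, {"travel": [0, -1, 0], "delta_rot": [0, 0, 0], "fingers": 0.5}, {"travel": [0, -1, 0], "delta_rot": [0, 0, 0], "fingers": 0.5}]}}

```text
clock: 40.83
tcp_pos: [0.4566, -0.1673, 0.1388]
orientation: [0.0, 0.0, 1.0, 0.0]
wrist_force: [0.3, 0.3, -1.4]
finger_gap: 0.0514
grip_force: 26.4
```

Call:
{"api": "carry_out", "payload": {"series": [{"travel": [0, -1, 0], "delta_rot": [0, 0, 0], "fingers": 0.5}, {"travel": [0, -0.4, 0], "delta_rot": [0, 0, 0], "fingers": 0.5}, {"travel": [0.6, -1, 0], "delta_rot": [0, 0, 0], "fingers": 0.5}, {"travel": [0.6, -1, 0], "delta_rot": [0, 0, 0], "fingers": 0.5}, {"travel": [0.6, -1, 0], "delta_rot": [0, 0, 0], "fingers": 0.5}]}}

```text
clock: 41.45
tcp_pos: [0.502, -0.2767, 0.1385]
orientation: [0.0, 0.0, 1.0, 0.0]
wrist_force: [-0.5, 0.2, -1.4]
finger_gap: 0.0514
grip_force: 26.5
```

Call:
{"api": "carry_out", "payload": {"series": [{"travel": [0.7, -1, 0], "delta_rot": [0, 0, 0], "fingers": 0.5}, {"travel": [0.7, -1, 0], "delta_rot": [0, 0, 0], "fingers": 0.5}, {"travel": [0.7, -1, 0], "delta_rot": [0, 0, 0], "fingers": 0.5}, {"travel": [0, 0, 0], "delta_rot": [0, 0, 0], "fingers": 0.5}, {"travel": [0, 0, 0], "delta_rot": [0, 0, 0], "fingers": 0.5}]}}

```text
clock: 42.08
tcp_pos: [0.5536, -0.3506, 0.1379]
orientation: [-0.001, 0.0, 1.0, 0.001]
wrist_force: [-0.0, -0.2, -0.9]
finger_gap: 0.0514
grip_force: 26.5
```

Call:
{"api": "carry_out", "payload": {"series": [{"travel": [0, 0, -1], "delta_rot": [0, 0, 0], "fingers": 0.5}, {"travel": [0, 0, -1], "delta_rot": [0, 0, 0], "fingers": 0.5}, {"travel": [0, 0, -1], "delta_rot": [0, 0, 0], "fingers": 0.5}, {"travel": [0, 0, -1], "delta_rot": [0, 0, 0], "fingers": 0.5}, {"travel": [0, 0, -0.6], "delta_rot": [0, 0, 0], "fingers": 0.5}]}}

```text
clock: 42.7
tcp_pos: [0.5531, -0.3501, 0.0223]
orientation: [-0.001, -0.0, 1.0, 0.001]
wrist_force: [-0.2, -0.0, -0.8]
finger_gap: 0.0513
grip_force: 26.5
```

Call:
{"api": "carry_out", "payload": {"series": [{"travel": [0, 0, -0.4], "delta_rot": [0, 0, 0], "fingers": 0.5}, {"travel": [0, 0, 0], "delta_rot": [0, 0, 0], "fingers": 0.5}]}}

```text
clock: 42.95
tcp_pos: [0.5544, -0.3519, 0.0139]
orientation: [0.001, 0.0, 1.0, -0.0]
wrist_force: [0.2, -0.0, -0.7]
finger_gap: 0.051
grip_force: 26.2
```

Call:
{"api": "carry_out", "payload": {"series": [{"travel": [0, 0, 0], "delta_rot": [0, 0, 0], "fingers": 0}, {"travel": [0, 0, 0], "delta_rot": [0, 0, 0], "fingers": -0.6}, {"travel": [0, 0, 0], "delta_rot": [0, 0, 0], "fingers": -0.6}, {"travel": [0, 0, 0.5], "delta_rot": [0, 0, 0], "fingers": -0.6}, {"travel": [0, 0, 1], "delta_rot": [0, 0, 0], "fingers": -0.6}]}}

```text
clock: 43.58
tcp_pos: [0.5533, -0.3512, 0.0507]
orientation: [-0.001, 0.0, 1.0, 0.001]
wrist_force: [-0.2, 0.2, -0.0]
finger_gap: 0.0689
grip_force: 0.0
```

Call:
{"api": "carry_out", "payload": {"series": [{"travel": [0, 0, 1], "delta_rot": [0, 0, 0], "fingers": -0.6}, {"travel": [0, 0, 1], "delta_rot": [0, 0, 0], "fingers": -0.6}, {"travel": [0, 0, 1], "delta_rot": [0, 0, 0], "fingers": -0.6}, {"travel": [0, 0, 1], "delta_rot": [0, 0, 0], "fingers": -0.6}, {"travel": [0, 0, 0], "delta_rot": [0, 0, 0], "fingers": -0.6}]}}

```text
clock: 44.2
tcp_pos: [0.5555, -0.3529, 0.1541]
orientation: [0.002, 0.0, 1.0, -0.002]
wrist_force: [-0.1, -0.2, -1.3]
finger_gap: 0.0679
grip_force: 0.0
```

```bash
python3 - <<'E'
from h import *
snap('wrist','wrist12');d=snap('scene','scene12');e=snap('side','side12');s=env.get_state(); print(s['clock'],s['tcp_pos'],s['finger_gap'],s['wrist_force'])
# predicted vs image change against the start, per object
def diff(n,a):
  b=cv2.imread(f'pics/{n}0.png')[:,:,::-1]; m=(np.abs(a.astype(int)-b).max(2)>40).astype(np.uint8); m=cv2.morphologyEx(m,2,np.ones((2,2),np.uint8))
  k,l,st,c=cv2.connectedComponentsWithStats(m)
  print(n,[(st[i].tolist(),c[i].round().tolist()) for i in range(1,k) if st[i,4]>40])
diff('scene',d['color']);diff('side',e['color'])
for nm,X,h in (('S',(.431,-.373,.004),.058),('L',(.5535,-.350,.004),.068),('wL',(.533,-.114,.006),.125),('wS',(.4435,-.11,.006),.075)):
  X=np.array(X); print(nm,[np.round(proj(n,X+[0,0,k]),0).tolist() for n in('scene12','side12','wrist12') for k in (0,h)])
E
```

```text
44.35 [ 0.55367805 -0.35148048  0.15003898] 0.06828032153236126 [-0.06055378  0.57050267 -0.46728733]
scene [([86, 0, 92, 202, 9074], [132.0, 85.0]), ([154, 0, 170, 146, 8997], [221.0, 46.0]), ([339, 0, 134, 169, 8627], [429.0, 69.0]), ([96, 16, 14, 39, 367], [103.0, 35.0]), ([314, 31, 44, 111, 1993], [334.0, 85.0]), ([367, 35, 22, 11, 95], [378.0, 40.0]), ([91, 59, 13, 37, 340], [97.0, 77.0]), ([171, 96, 19, 15, 69], [180.0, 104.0]), ([153, 105, 18, 49, 506], [161.0, 132.0]), ([242, 146, 18, 25, 356], [251.0, 158.0]), ([101, 152, 29, 14, 231], [115.0, 157.0]), ([300, 160, 18, 15, 242], [309.0, 167.0]), ([261, 168, 17, 23, 307], [269.0, 179.0]), ([279, 188, 11, 25, 245], [284.0, 200.0]), ([123, 191, 32, 8, 153], [139.0, 194.0]), ([328, 191, 31, 31, 529], [346.0, 207.0]), ([431, 191, 15, 13, 93], [438.0, 197.0]), ([80, 193, 36, 55, 1172], [97.0, 220.0]), ([119, 198, 13, 5, 41], [125.0, 200.0]), ([116, 205, 43, 36, 853], [139.0, 220.0]), ([313, 222, 12, 13, 110], [319.0, 227.0]), ([336, 224, 19, 8, 111], [345.0, 227.0]), ([174, 242, 43, 39, 937], [194.0, 263.0]), ([100, 251, 7, 13, 66]
[... 1351 characters left out ...]
, 218.0]), ([481, 225, 17, 8, 82], [490.0, 228.0]), ([314, 227, 6, 11, 52], [316.0, 232.0]), ([547, 227, 31, 23, 444], [561.0, 240.0]), ([345, 242, 23, 33, 614], [356.0, 258.0]), ([348, 288, 31, 43, 1035], [362.0, 308.0]), ([275, 312, 8, 13, 73], [279.0, 318.0]), ([416, 339, 21, 37, 371], [426.0, 357.0])]
S [[371.0, 302.0], [373.0, 285.0], [339.0, 139.0], [340.0, 123.0], [293.0, 29.0], [287.0, 16.0]]
L [[405.0, 278.0], [408.0, 258.0], [302.0, 144.0], [302.0, 125.0], [321.0, 175.0], [322.0, 197.0]]
wL [[345.0, 230.0], [347.0, 194.0], [312.0, 186.0], [311.0, 146.0], [583.0, 153.0], [741.0, 193.0]]
wS [[318.0, 240.0], [318.0, 218.0], [344.0, 185.0], [345.0, 162.0], [613.0, 45.0], [710.0, 31.0]]
```

```bash
python3 -c "
from workcell import env
print(env.hand_in())"
```

```text
the job is handed in; nothing more can be done
None
```

The job is handed in at about 44 s of the 134 s allowed. Both bottles are in their caddy wells, one beaker is in each bay of the washing-up tray, and the stirring bar is in the orange tray. Image checks matched for the bottles, bar and small beaker; the large beaker's place rests on the arm's position and a rougher image match, and the hand-in returned no verdict.

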